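Find and mark the high spot of a tube rotator's disc

TASK

This tube rotator's disc sits off-centre: swing the dial gauge round to its stop so that its plunger bears on the disc's edge, push the disc round slowly by its clips to find where the needle reads highest (farthest clockwise), and stop it there. Then take the thick marker and touch its tip to the top of the disc at the edge, right in front of the plunger, keeping it there for a second so that the paint takes. Stand the marker back in its hole, and leave the disc at its high spot with the gauge still swung in and everything else on the bench where it is.

Things in the scene. Friction and masses are not known exactly. Their poses are not given: they have to be found in the camera images.
- station: fixed assembly on a steel plate 240 x 410 x 12 mm: a tube rotator with its disc lying level, and a dial gauge on a magnetic base. Origin: on the bench, on the disc's vertical axis. z up; y points from the disc's axis to the gauge's post, which stands 240 mm along y (12 mm thick, top at z 138 mm, the gauge's swivel on it)
- disc_centre (a point): the rotator's axis at the height of the disc's top (108 mm above the bench), fixed. The disc is plain aluminium, 220 mm across and 8 mm thick; a round hub nut (36 mm across, 18 mm high) stands in its middle. It sits 1 to 1.5 mm off its axis, in an unknown direction that differs from start to start, so that each turn has one high spot and one low spot half a turn away; this cannot be seen, only read on the gauge
- wheel (a joint): angle of the disc about its vertical axis, rad, growing counter-clockwise from above, without limits; a push of about 1 N on a clip turns it, and it stays where it is left. It must not be turned faster than 3 rad/s. The direction of the high spot has nothing to do with this value or with the clips
- clip0 (a point): middle of one of four equal white tube clips on the disc, 75 mm from the axis and 12 mm above the disc's top. Each is an upright U: two walls 26 mm long (along the radius), 24 mm high above the disc, 36 mm apart over their outsides, open at the top; the disc can be pushed round by the outside of a wall
- clip1 (a point): the next clip, a quarter turn counter-clockwise (seen from above) from clip0
- clip2 (a point): the clip opposite clip0
- clip3 (a point): the clip opposite clip1
- gauge (a joint): swing of the dial gauge about its post, rad. 0: at its stop, the plunger pointing along the radius and bearing on the disc's edge; it starts at 0.4 to 0.9, swung clear towards the station's -x side (clockwise from above as it grows). Stiff swivel (0.2 N m, about 3 N at the dial), stays where it is left; pushing the side of the round case swings it
- dial (a point): centre of the dial face, which looks up, 116 mm above the bench, 65 mm from the post's axis towards the plunger. The case is a steel disc 64 mm across and 22 mm thick below this face; the stem and plunger point on from the post past the dial, in line with post and dial. The point turns with the gauge: its -y axis points along the plunger (at gauge 0, at the disc's axis)
- needle (a joint): angle of the black needle on the white dial, rad: 0 (points back at the post) with the plunger free, and growing clockwise as the plunger is pressed in, one turn (6.28) for 3 mm; on the disc it stays under one turn, and swings through about 4.8 rad between low spot and high spot, as the cosine of the disc's angle from the high spot
- mark_spot (a point): the point to mark, fixed: on the top of the disc (108 mm above the bench), 7 mm in from its edge, right in front of the plunger's tip when the gauge is swung in
- pen_block: fixed grey block 60 x 100 x 28 mm with two upright holes 48 mm apart along its y axis; origin at the middle of its underside
- marker_hole (a point): middle of the mouth of the marker's hole, on top of the block: 21 mm wide, chamfered, 22 mm deep
- marker_center (a point): the thick marker's middle: aluminium barrel, short and stout, 18 mm across, 96 mm long, about 35 g; it stands tip down in its hole, 74 mm of it clear above the block. Its own z axis runs from the tip to the other end; it may lean by up to 0.1 rad in its hole
- marker_tip (a point): the marker's writing tip, at its lower end, 48 mm from its middle; the last 12 mm taper to 6 mm across. It rests on the floor of the hole, 6 mm above the bench
- slim_pen_center (a point): middle of a slim black pen, 13 mm across and 110 mm long, in the block's other hole: not needed, leave it
- jar_mid (a point): middle of a glass jar with a lid, 80 mm across, 105 mm high: leave it
- slide_box_mid (a point): middle of a white slide box 60 x 85 x 28 mm: leave it
- cover_box_mid (a point): middle of a clear box 45 x 60 x 16 mm on the slide box: leave it
- hub_driver_grip (a point): handle of a screwdriver 190 mm long lying on the bench: leave it
- beaker_mid (a point): middle of a glass beaker 72 mm across, 95 mm high: leave it
- reagent_mid (a point): middle of an amber bottle 64 mm across, 140 mm high: leave it
- tip_box_mid (a point): middle of a pipette tip box, grey with a clear lid, 120 x 85 x 60 mm: leave it
Things that resemble listed ones, but are neither listed nor needed, are in the scene too. Leave any brown or turquoise look-alike of the pen_block alone.

How it is judged:
By the outcome, as a careful person would: the job done as asked, in the order asked, and still so for the second after the job is handed in, with the robot touching nothing.
It also fails if it takes over 72 s, if anything falls off the work surface, if the arm or the gripper's body presses on something with over 40 N, if the wrist force passes 120 N, or if a joint passes its speed limit or range.

ROBOT

A 6-joint arm with a two-finger parallel gripper is mounted at the origin on the work surface. World frame = base frame: x ahead of the robot, y to its left, z up, the work surface at z = 0. Lengths are in mm, angles in rad, forces in N, time in s.
With the tool pointing down it reaches from about 250 to 850 mm from the base axis. Payload 12.5 kg.
Tool frame: the origin (TCP) lies midway between the tips of the shut fingers; the grasp point (between the pads) lies 19 mm behind it; z points along the fingers, y is the line along which they close (so a half turn about z gives the same grasp; the last joint's range is limited). The gripper opens to 93 mm and grips with 3 to 60 N. Pads are 15 mm wide; open, the fingers measure 128 mm over their backs; the gripper's body (75 mm by 188 mm) begins 65 mm behind the grasp point.
Start: joints at [1.026, 0.351, 1.652, -0, 1.139, -0.085], TCP at [244.041, 492.878, 188.133] pointing down, gripper open.
Joint ranges: [-2.75, 2.75], [-0.79, 2.1], [0.01, 2.65], [-1.57, 4.71], [0.07, 3.14], [-2.87, 2.87]. Speed limits (rad/s): [2.22, 2.22, 2.79, 3.14, 3.14, 3.14].

INTERFACE

Orientations are given as a unit quaternion [w, x, y, z].
In Python, from workcell import ctrl gives the robot as it stands.
- The arm moves only by the tool play_rows, never from a script. Its argument "motion" is a list of rows, each a list of 2 entries, a list of its own where there are three numbers: the shift along the tool's x, y, z in mm, then the turn about the tool's z in rad. A call has 1 to 5 rows; each row shifts and turns the commanded pose from where the row before left it, along the tool's axes as they then stand; what a row does not reach is not made up. A row lasts 1/12 s, in which the tool goes at most 41.7 mm and 7.16 degrees, less where a joint would pass 70% of its speed; a pose out of reach is approached as far as the arm can. A call is refused whole if a number of a shift passes 41.7 or a number of a turn 0.125, either way. A call with a gripper value outside its range is refused whole. "claw" is the opening, from 0 (shut) to 1 (fully open), set as the call begins (left out, the last holds). The fingers move at their own pace and stop on an object; "squeeze" is the grip in N (left out, the last holds). Time passes only in rows, so rows that do not move let the fingers close. It gives the time, the measured TCP pose, the force, the opening and the grip force at its end, in the units of the state.
- ctrl.get_state(): the state, without advancing time (a new reading comes with each control period).
- ctrl.camera(name): name is "scene" or "top" or "wrist"; returns the picture (400x640x3 uint8, blue, green, red); there is no depth.
- ctrl.camera_info(name): a dict with "K" (3x3 intrinsics, pixels), "k1" (the pictures are not rectified: a ray, as slopes to the right and down, at radius r is drawn at 1 + k1 r^2 times it, then the intrinsics apply), "view" (4x4, takes a point from world to camera coordinates). Camera axes: x right, y down, z forward; pixel columns grow to the right and rows downward; lengths in mm; the calibration is good to about 2 mm. A picture is of the moment at which its call begins: read the wrist's pose just before it. camera_info takes no time and is no camera call; for the wrist camera it gives the pose at the moment of the call.
- ctrl.finish_job(): hands the job in; it is judged then, once.
The state is a dict: "time": time; "joints": joint angles; "joint_velocities": joint speeds; "effort": joint torques, N m; "position": TCP position; "eef_rot": TCP orientation; "wrist_force": force on the tool from outside, world axes, zero at the start; "ft_torque": the same for the moment, N m; "gripper_width": opening from 0.0 (shut) to 1.0 (fully open); "gripper_force": force on a finger pad.
Only numpy, scipy, OpenCV 4.12 (cv2) and the standard library are available. Lean on these libraries where they do the work, as an engineer would, in place of code of your own. Each camera call takes 0.05 s, during which the arm holds its last target. There are 200 camera calls.

## Working session

There is one attempt and no reset: what is moved stays moved. The work goes in short steps, Python scripts to look and compute and a tool call to move; the robot and the scene stay as the last step left them, time stands still between calls to the robot, and variables do not carry over. Pictures are saved under pics/ and viewed, at most 10 in all, crops included, and the job is handed in when it is done.

Besides the shell and the picture viewer there is one more tool, called after ">>>" as name(argument=value, ...) on one line, values as JSON. play_rows: Moves the arm, as the interface text tells. Its arguments: {"type":"object","properties":{"motion":{"type":"array","items":{"type":"array"}},"claw":{"type":"number"},"squeeze":{"type":"number"}},"required":["motion"]}

```bash
mkdir -p pics; ls
cat > h.py <<'E'
import numpy as np, cv2
from workcell import ctrl
def grab(n,save=None):
    i=ctrl.camera_info(n); im=ctrl.camera(n)
    if save: cv2.imwrite('pics/'+save+'.png',im)
    return im,i
def proj(i,P):
    P=np.atleast_2d(np.asarray(P,float)); V=np.array(i['view']); c=P@V[:3,:3].T+V[:3,3]
    s=c[:,:2]/c[:,2:]; s=s*(1+i['k1']*(s**2).sum(1,keepdims=True)); K=np.array(i['K'])
    return s@K[:2,:2].T+K[:2,2]
def ray(i,uv):
    K=np.array(i['K']); d=np.linalg.solve(K[:2,:2],np.asarray(uv,float)-K[:2,2]); s=d.copy()
    for _ in range(20): s=d/(1+i['k1']*(s@s))
    V=np.array(i['view']); R=V[:3,:3]; return -R.T@V[:3,3], R.T@np.array([s[0],s[1],1])
def onz(i,uv,z):
    o,d=ray(i,uv); return o+d*(z-o[2])/d[2]
E
python3 - <<'E'
from h import *
im,i=grab('top','top0'); im2,i2=grab('scene','scene0')
print(i,i2); print(ctrl.get_state())
E
```

```text
pics
{'K': array([[376.76020438,   0.        , 314.50355653],
       [  0.        , 376.76020438, 195.49422397],
       [  0.        ,   0.        ,   1.        ]]), 'k1': -0.06357744265348339, 'view': array([[ 5.90889123e-03, -9.99980090e-01, -2.21441476e-03,
         2.86835057e-01],
       [-9.84393637e-01, -5.42727435e-03, -1.75896877e-01,
         5.45103577e+02],
       [ 1.75881357e-01,  3.21921132e-03, -9.84406108e-01,
         1.42804660e+03],
       [ 0.00000000e+00,  0.00000000e+00,  0.00000000e+00,
         1.00000000e+00]])} {'K': array([[502.30485888,   0.        , 323.63779808],
       [  0.        , 502.30485888, 201.9807375 ],
       [  0.        ,   0.        ,   1.        ]]), 'k1': -0.14351908013770215, 'view': array([[ 8.20161205e-01,  5.71954759e-01, -1.42601752e-02,
        -4.42983331e+02],
       [ 4.07045281e-01, -6.00840088e-01, -6.87971894e-01,
        -1.54942993e+02],
       [-4.02056884e-01,  5.58443321e-01, -7.25597216e-01,
         1.79387832e+03],
       [ 0.00000000e+00,  0.00000000e+00,  0.00000000e+00,
         1.00000000e+00]])}
{'time': 0.1, 'joints': array([ 1.02639411e+00,  3.51164811e-01,  1.65233550e+00,  1.27138741e-05,
        1.13910648e+00, -8.45886939e-02]), 'joint_velocities': array([ 0.00024601, -0.00107319, -0.00280627, -0.00157311, -0.00203957,
        0.00082792]), 'effort': array([ 1.48103263e-03, -4.98037863e+01, -2.85700464e+01,  7.00378628e-02,
        2.40010698e-02, -7.05842604e-05]), 'position': array([243.87588204, 492.60602455, 187.67423974]), 'eef_rot': array([-1.62344275e-04,  2.27889304e-01,  9.73686915e-01, -4.80412757e-04]), 'wrist_force': array([ 0.29920988, -0.33516357, -0.04066201]), 'ft_torque': array([ 0.01482166,  0.00311514, -0.00845852]), 'gripper_force': 0.0, 'gripper_width': 0.999405967972978}
```

View pics/top0.png

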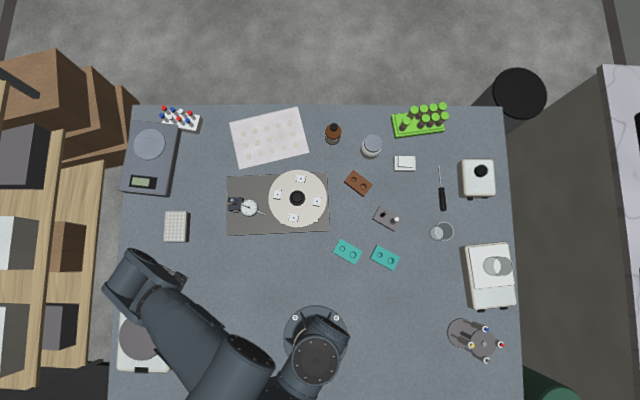

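View pics/scene0.png

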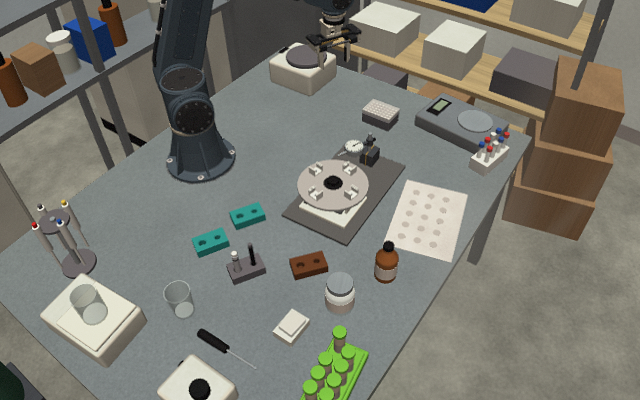

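The top view shows the disc at about (298,198), the post at (237,204), the dial at (249,208), the grey pen block at (386,216) and the marker at (397,219). The scene view shows the marker whitish at (235,260) and the slim black pen at (252,252).

Run:
```python
from h import *
im=cv2.imread('pics/top0.png'); i=ctrl.camera_info('top')
g=cv2.cvtColor(im,cv2.COLOR_BGR2GRAY)
m=np.zeros_like(g); m[160:240,265:335]=(g[160:240,265:335]>170)*255
c=max(cv2.findContours(m,0,2)[0],key=cv2.contourArea); e=cv2.fitEllipse(cv2.convexHull(c)); print(e)
print('disc',onz(i,e[0],108), onz(i,(e[0][0]+29,e[0][1]),108)-onz(i,(e[0][0]-29,e[0][1]),108))
for n,uv,z in [('plate corners',(227,176),12),('',(228,235),12),('',(329,235),12),('',(329,176),12),('dial',(249,208),116),('post',(237,204),138),('clipA',(300,180),132),('clipB',(317,202),132),('clipC',(293,218),132),('clipD',(278,195),132),('blk',(386,216),28),('marker top',(397,219),102),('hole?',(376,210),28)]:
    print(n,onz(i,uv,z).round())
print(ctrl.camera_info('wrist'))
a=cv2.resize(im[165:275,225:425],None,fx=4,fy=4,interpolation=cv2.INTER_CUBIC); cv2.imwrite('pics/topc.png',a)
```

```text
((297.1904602050781, 198.33570861816406), (57.49137496948242, 58.183441162109375), 74.3984603881836)
disc [523.2372704   68.12564697 108.        ] [   1.21466627 -217.86394857    0.        ]
plate corners [630. 360.  12.]
 [391. 345.  12.]
 [394. -55.  12.]
 [632. -55.  12.]
dial [484. 247. 116.]
post [496. 288. 138.]
clipA [588.  57. 132.]
clipB [506.  -6. 132.]
clipC [446.  81. 132.]
clipD [531. 138. 132.]
blk [ 468. -279.   28.]
marker top [ 448. -306.  102.]
hole? [ 492. -240.   28.]
{'K': array([[333.5337644 ,   0.        , 317.42674514],
       [  0.        , 333.5337644 , 199.56814032],
       [  0.        ,   0.        ,   1.        ]]), 'k1': -0.049903599723893494, 'view': array([[ 4.43747634e-01,  8.96150680e-01, -1.41317327e-03,
        -5.50373770e+02],
       [ 8.60116654e-01, -4.25460897e-01,  2.81393615e-01,
        -3.35162270e+01],
       [ 2.51569829e-01, -1.26083245e-01, -9.59591390e-01,
         3.89731084e+02],
       [ 0.00000000e+00,  0.00000000e+00,  0.00000000e+00,
         1.00000000e+00]])}
```

View pics/topc.png

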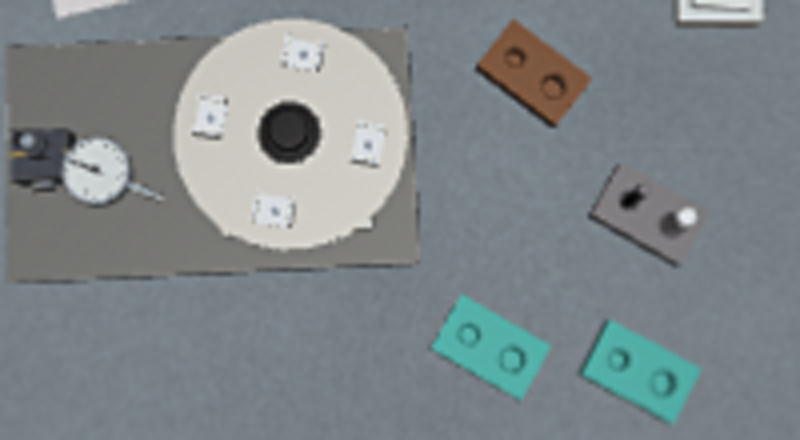

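Crop: gauge swung towards the robot, needle near zero, marker standing in the right hole of the grey block. I'm moving the wrist camera over the station.

>>> play_rows(motion=[[[-30, -19, -1], 0], [[-30, -19, -1], 0], [[-30, -19, -1], 0], [[-30, -19, -1], 0], [[-30, -19, -1], 0]], claw=0)

```text
time: 0.52
position: [336.7, 339.6, 193.0]
eef_rot: [-0.0, 0.228, 0.974, -0.0]
wrist_force: [0.4, 0.8, -0.3]
gripper_width: 0.693
gripper_force: 0.0
```

>>> play_rows(motion=[[[-30, -19, -1], 0], [[-30, -19, -1], 0], [[-30, -19, -1], 0], [[-30, -19, -1], 0], [[-30, -19, -1], 0]])

```text
time: 0.93
position: [429.0, 187.8, 198.1]
eef_rot: [-0.0, 0.228, 0.974, -0.0]
wrist_force: [1.3, 1.0, -0.5]
gripper_width: 0.33
gripper_force: 0.0
```

>>> play_rows(motion=[[[0, 0, 0], -0.105], [[0, 0, 0], -0.105], [[0, 0, 0], -0.105], [[0, 0, 0], -0.105], [[0, 0, 0], -0.105]])

```text
time: 1.35
position: [428.4, 189.3, 197.9]
eef_rot: [-0.0, -0.035, 0.999, -0.0]
wrist_force: [-0.2, 0.4, 0.1]
gripper_width: 0.008
gripper_force: 0.0
```

Run:
```python
from h import *
s=ctrl.get_state(); print(s['time'],s['position'],s['eef_rot'],s['wrist_force'])
im,i=grab('wrist','w1')
```

```text
1.35 [428.4147373  189.30424563 197.88132556] [-2.96556311e-04 -3.50629193e-02  9.99385059e-01 -8.15281877e-05] [-0.15508242  0.39895263  0.12458559]
```

View pics/w1.png

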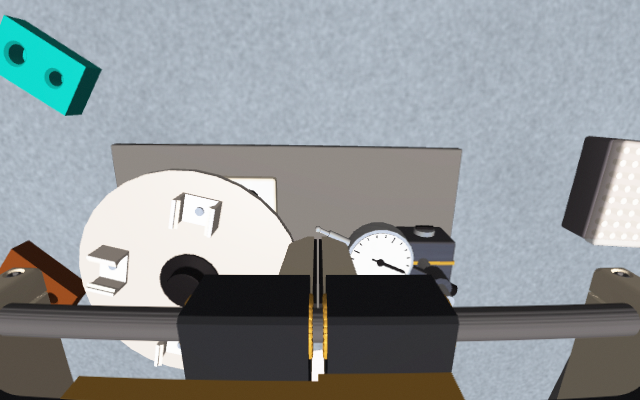

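The wrist view shows the gripper hiding the lower middle. The dial is at about (380,255) with the plunger tip at (318,229). The plate's near edge runs along row ~147, and the disc is at the left.

Run:
```python
from h import *
from scipy.optimize import least_squares
im=cv2.imread('pics/w1.png'); i=ctrl.camera_info('wrist')
g=cv2.cvtColor(im,cv2.COLOR_BGR2GRAY)
m=((g>200)*255).astype('uint8')
mm=m.copy(); mm[:,300:]=0; mm[275:]=0; mm[:160]=0
c=max(cv2.findContours(mm,0,cv2.CHAIN_APPROX_NONE)[0],key=cv2.contourArea)[:,0,:]
P=np.array([onz(i,p,108)[:2] for p in c])
# outer points: top-left arc & left
c0=np.array([523,68]); r=np.linalg.norm(P-c0,axis=1); k=(r>100)&(r<120)
s=least_squares(lambda q:np.linalg.norm(P[k]-q,axis=1)-110,c0,loss='soft_l1'); print('disc',s.x,k.sum(),np.abs(s.fun).mean())
D=s.x
mm=m.copy(); mm[:,:340]=0; mm[:,420:]=0; mm[:225]=0; mm[275:]=0
c=max(cv2.findContours(mm,0,cv2.CHAIN_APPROX_NONE)[0],key=cv2.contourArea)
e=cv2.fitEllipse(cv2.convexHull(c)); d=onz(i,e[0],116); print('dial',e,d)
t=onz(i,(318,229),105); print('tip',t)
E_=[onz(i,p,12) for p in [(113,145),(461,149)]]; v=E_[1]-E_[0]; print('plate',E_,np.linalg.norm(v),np.arctan2(-v[0],v[1]))
u=(d-t)[:2]; u/=np.linalg.norm(u); print('post',d[:2]+65*u,'dist',np.linalg.norm(d[:2]+65*u-D), 'yaw',np.arctan2(-(d[:2]+65*u-D)[0],(d[:2]+65*u-D)[1]))
# post from intersect: |post-d|=65,|post-D|=240
f=least_squares(lambda q:[np.linalg.norm(q-D)-240,np.linalg.norm(q-d[:2])-65],d[:2]+65*u); q=f.x-D; print('post2',f.x,np.arctan2(-q[0],q[1]))
```

```text
disc [527.90243759  72.51959608] 293 0.785303866476651
dial ((381.2745666503906, 256.9796142578125), (53.81566619873047, 62.90707778930664), 95.15499114990234) [482.36607654 252.3841178  116.        ]
tip [463.80156381 192.93441935 105.        ]
plate [array([415.45434979, -49.08490826,  12.        ]), array([389.43707654, 352.27861332,  12.        ])] 402.2058862902141 0.06473165251436015
post [501.74109764 314.42933162] dist 243.32023313636083 yaw 0.10772638382750392
post2 [508.81554188 311.75941386] 0.07961280577267818
```

>>> play_rows(motion=[[[0, 28, 0], 0], [[0, 28, 0], 0], [[0, 0, 32], 0], [[0, 0, 32], 0], [[0, 0, 32], 0]])

```text
time: 1.82
position: [424.8, 245.8, 101.1]
eef_rot: [0.0, -0.032, 0.999, 0.0]
wrist_force: [0.4, -0.3, -1.0]
gripper_width: 0.006
gripper_force: 0.0
```

>>> play_rows(motion=[[[-5, 0, 0], 0], [[-5, 0, 0], 0], [[-5, 0, 0], 0], [[-5, 0, 0], 0], [[-5, 0, 0], 0]])

```text
time: 2.23
position: [451.5, 247.3, 103.8]
eef_rot: [0.001, -0.032, 0.999, 0.001]
wrist_force: [0.3, 0.3, -1.1]
gripper_width: 0.002
gripper_force: 0.0
```

>>> play_rows(motion=[[[-4, 0, 0], 0], [[-4, 0, 0], 0], [[-3, 0, 0], 0], [[-3, 0, 0], 0], [[-2, 0, 0], 0]])

```text
time: 2.65
position: [466.1, 248.0, 102.2]
eef_rot: [0.0, -0.033, 0.999, 0.0]
wrist_force: [-0.3, -0.4, 0.2]
gripper_width: 0.001
gripper_force: 0.0
```

>>> play_rows(motion=[[[-2, 0, 0], 0], [[-2, 0, 0], 0], [[-2, 0, 0], 0]])

```text
time: 2.9
position: [471.9, 248.4, 102.1]
eef_rot: [-0.0, -0.033, 0.999, -0.0]
wrist_force: [-0.0, -0.1, 0.2]
gripper_width: 0.006
gripper_force: 0.0
```

Run:
```python
from h import *
im,i=grab('top'); p=proj(i,[514,246,116])[0].astype(int); s=ctrl.get_state(); print(s['position'],s['wrist_force'],p,proj(i,s['position']))
cv2.imwrite('pics/t2.png',cv2.resize(im[p[1]-40:p[1]+40,p[0]-50:p[0]+60],None,fx=6,fy=6,interpolation=cv2.INTER_CUBIC))
```

```text
[472.26017592 248.46526192 102.16804284] [ 0.44067515 -0.78300403 -0.21303844] [249 200] [[249.07136053 211.71689483]]
```

View pics/t2.png

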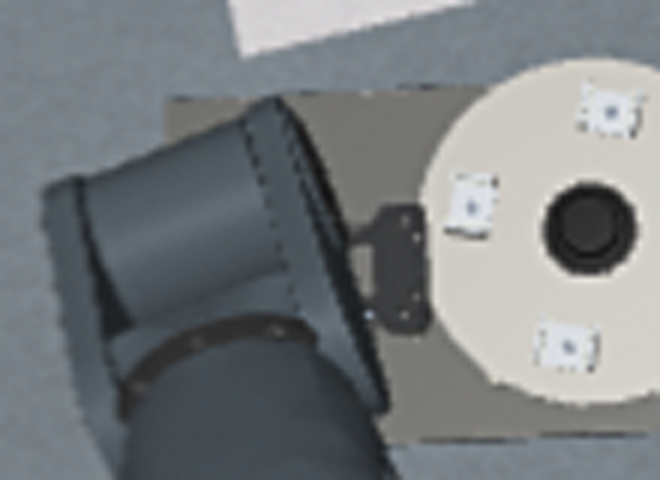

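The arm hides the dial here, so I'll feel for the stop instead.

>>> play_rows(motion=[[[-1.5, 0, 0], 0], [[-1.5, 0, 0], 0]])

```text
time: 3.12
position: [474.9, 248.6, 102.1]
eef_rot: [-0.0, -0.033, 0.999, -0.0]
wrist_force: [-1.1, 0.3, -0.0]
gripper_width: 0.008
gripper_force: 0.0
```

>>> play_rows(motion=[[[-1.5, 0, 0], 0], [[-1.5, 0, 0], 0]])

```text
time: 3.28
position: [478.0, 248.8, 102.1]
eef_rot: [0.0, -0.033, 0.999, 0.0]
wrist_force: [0.2, 0.3, -0.1]
gripper_width: 0.006
gripper_force: 0.0
```

Run:
```python
from h import *
im,i=grab('scene','s3'); a=im[90:210,290:420]
cv2.imwrite('pics/s3c.png',cv2.resize(a,None,fx=4.5,fy=4.5,interpolation=cv2.INTER_CUBIC))
```

```text
(no output)
```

View pics/s3c.png

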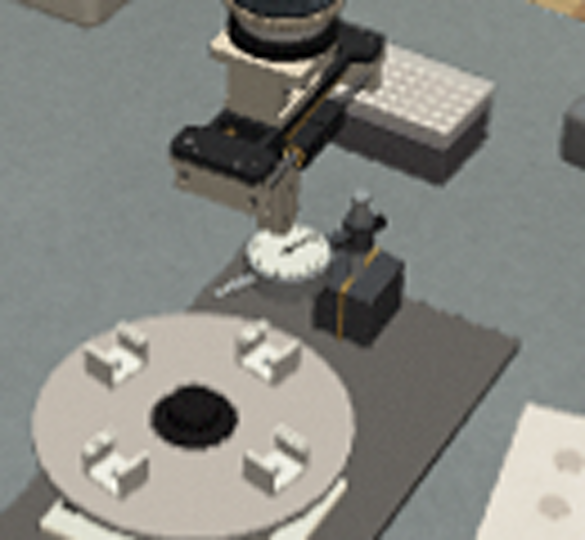

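The finger is right beside the dial, which is still swung out with its needle at zero (dial near scene (354,146)).

Run:
```python
from h import *
i=ctrl.camera_info('scene')
for n in ['scene0','s3']:
    im=cv2.imread('pics/%s.png'%n); g=im.min(2); m=np.zeros_like(g); m[134:156,340:368]=(g[134:156,340:368]>150)*255
    c=max(cv2.findContours(m,0,2)[0],key=cv2.contourArea); e=cv2.fitEllipse(cv2.convexHull(c)); print(e,onz(i,e[0],116))
print(proj(i,ctrl.get_state()['position']))
it=ctrl.camera_info('top'); im=cv2.imread('pics/top0.png'); g=im.min(2); m=np.zeros_like(g); m[195:222,240:262]=(g[195:222,240:262]>150)*255
c=max(cv2.findContours(m,0,2)[0],key=cv2.contourArea); e=cv2.fitEllipse(cv2.convexHull(c)); print(e,onz(it,e[0],116))
```

```text
((353.6393737792969, 145.12020874023438), (11.832366943359375, 17.706727981567383), 92.1197509765625) [487.27352307 251.84632394 116.        ]
((353.7874755859375, 145.3475799560547), (11.48935317993164, 17.93541717529297), 92.20570373535156) [488.30251059 251.13891709 116.        ]
[[350.7309561  147.80806323]]
((248.39395141601562, 207.021484375), (15.168688774108887, 15.89190673828125), 49.252376556396484) [488.02754312 249.15985363 116.        ]
```

Run:
```python
from h import *
i=ctrl.camera_info('scene'); p=ctrl.get_state()['position']; print(p)
for z in [102,116,130,150,170,186]: print(z,proj(i,[p[0],p[1],z])[0].round(1))
print('rim far',[proj(i,[487+32*np.cos(a),251+32*np.sin(a),116])[0].round(1) for a in np.arange(0,6.28,.785)])
a=cv2.imread('pics/s3.png').astype(int);b=cv2.imread('pics/scene0.png').astype(int)
d=np.abs(a-b).max(2)>40
for r in range(126,154,2): print(r,np.where(d[r,335:375])[0]+335, a[r,351])
iw=ctrl.camera_info('wrist'); print('tcp in wrist',proj(iw,p), proj(iw,[487,251,116]))
```

```text
[478.17793226 248.85062129 102.15631062]
102 [350.7 147.8]
116 [350.8 144.6]
130 [350.9 141.3]
150 [351.1 136.6]
170 [351.2 131.8]
186 [351.3 127.9]
rim far [array([361.7, 148.8]), array([362.9, 144.1]), array([358.6, 140.1]), array([351.4, 139.2]), array([345.3, 141.7]), array([343.9, 146.4]), array([348.1, 150.5]), array([355.5, 151.5])]
126 [335 336 337 338 339 340 341 342 343 344 345 346 347 348 349 350 351 352
 353 354 355 356 357 358] [51 55 59]
128 [336 337 338 339 340 341 342 343 344 345 346 347 348 349 350 351 352 353
 354 355] [91 95 96]
130 [335 336 337 338 339 342 343 344 345 346 347 348 349 350 351 352 353 354
 355] [47 52 53]
132 [335 336 337 338 339 340 341 342 343 344 347 348 349 350 351 352 353 354
 355] [ 88 101 108]
134 [340 341 342 343 344 345 346 347 349 350 351 352 353 354 355] [ 87  97 106]
136 [344 345 346 347 350 351 352 353 354 355] [ 87 100 106]
138 [347 348 349 350 351 352 353 354] [ 88 103 108]
140 [348 349 350 351 352 353 354] [ 84  97 104]
142 [351 352 353] [161 177 178]
144 [] [215 228 228]
146 [] [218 230 229]
148 [] [217 230 228]
150 [] [142 153 153]
152 [] [98 99 98]
tcp in wrist [[316.81439515 230.11266073]] [[319.41460936 252.73835678]]
```

Run:
```python
from h import *
im,i=grab('wrist','w4')
a=cv2.resize(im[130:330,200:440],None,fx=3.3,fy=3,interpolation=cv2.INTER_CUBIC)
cv2.imwrite('pics/w4c.png',a)
```

```text
(no output)
```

View pics/w4c.png

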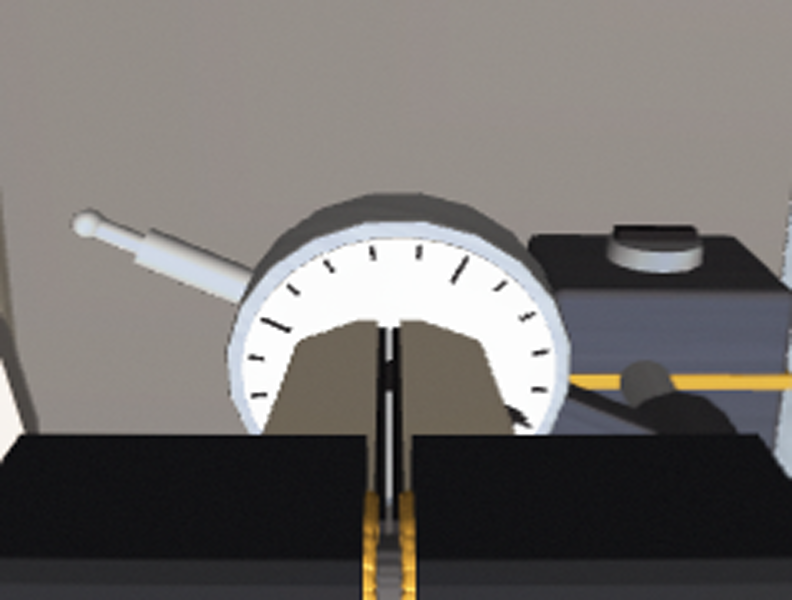

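The wrist crop shows the shut fingertips hanging above the dial face. The finger really ends well above the stated TCP, so I'll back out, go lower and push again.

>>> play_rows(motion=[[[28, 0, -3], 0], [[28, 0, 0], 0], [[0, 0, 14], 0], [[0, 0, 14], 0]])

```text
time: 3.72
position: [421.3, 245.4, 77.6]
eef_rot: [0.001, -0.033, 0.999, 0.0]
wrist_force: [0.3, -0.7, -0.5]
gripper_width: 0.008
gripper_force: 0.0
```

>>> play_rows(motion=[[[-5, 0, 0], 0], [[-5, 0, 0], 0], [[-5, 0, 0], 0], [[-5, 0, 0], 0], [[-5, 0, 0], 0]])

```text
time: 4.13
position: [447.5, 246.7, 77.6]
eef_rot: [-0.0, -0.032, 0.999, -0.0]
wrist_force: [-12.4, -9.2, 6.1]
gripper_width: 0.002
gripper_force: 6.0
```

>>> play_rows(motion=[[[-4, 0, 0], 0], [[-4, 0, 0], 0], [[-4, 0, 0], 0]])

```text
time: 4.38
position: [456.3, 245.6, 76.3]
eef_rot: [-0.004, -0.033, 0.999, -0.002]
wrist_force: [-9.2, -10.5, 1.8]
gripper_width: 0.003
gripper_force: 5.4
```

```bash
cat >> h.py <<'E'
def dial_scene(im):
    i=ctrl.camera_info('scene'); g=im.min(2); m=np.zeros_like(g); m[132:160,335:375]=(g[132:160,335:375]>150)*255
    c=max(cv2.findContours(m,0,2)[0],key=cv2.contourArea); e=cv2.fitEllipse(cv2.convexHull(c)); return e,onz(i,e[0],116)
E
python3 - <<'E'
from h import *
im,i=grab('scene','s5'); print(dial_scene(im)); print(ctrl.get_state()['position'],ctrl.get_state()['wrist_force'])
E
```

```text
(((355.6307067871094, 146.831298828125), (12.273496627807617, 17.45189094543457), 97.1382827758789), array([497.38015868, 248.15763905, 116.        ]))
[457.27138799 245.85715538  76.32276457] [-7.15326721 -6.97205959 -0.6873223 ]
```

>>> play_rows(motion=[[[-3, 0, 0], 0], [[-3, 0, 0], 0], [[-3, 0, 0], 0], [[-2, 0, 0], 0]])

```text
time: 4.77
position: [468.4, 247.0, 76.4]
eef_rot: [-0.002, -0.032, 0.999, -0.001]
wrist_force: [-6.0, -6.2, -0.2]
gripper_width: 0.007
gripper_force: 3.2
```

>>> play_rows(motion=[[[-1.5, 0, 0], 0], [[-1.5, 0, 0], 0]])

```text
time: 4.93
position: [471.4, 247.2, 76.5]
eef_rot: [-0.002, -0.033, 0.999, -0.001]
wrist_force: [-6.1, -5.1, -0.2]
gripper_width: 0.008
gripper_force: 3.4
```

Run:
```python
from h import *
im,i=grab('scene','s6'); print(dial_scene(im)); print(ctrl.get_state()['position'],ctrl.get_state()['wrist_force'])
```

```text
(((359.41864013671875, 148.66912841796875), (12.020033836364746, 17.88462257385254), 95.3902587890625), array([512.62459758, 247.26007933, 116.        ]))
[471.73154148 247.30251125  76.55700701] [-5.09526473 -4.38435412 -1.57881181]
```

>>> play_rows(motion=[[[-1.2, 0, 0], 0], [[-1.2, 0, 0], 0]])

```text
time: 5.15
position: [473.8, 247.4, 76.6]
eef_rot: [-0.002, -0.033, 0.999, -0.001]
wrist_force: [-6.1, -6.2, -0.1]
gripper_width: 0.007
gripper_force: 3.2
```

>>> play_rows(motion=[[[-1.2, 0, 0], 0], [[-1.2, 0, 0], 0]])

```text
time: 5.32
position: [474.3, 247.4, 76.4]
eef_rot: [-0.004, -0.032, 0.999, -0.002]
wrist_force: [-19.9, -4.8, 10.3]
gripper_width: 0.003
gripper_force: 10.4
```

The gauge has hit its stop (20 N on the last step). I'm backing off, rising and turning so the camera side faces the dial.

>>> play_rows(motion=[[[20, 0, 0], 0], [[20, 0, 0], 0], [[0, 0, -38], 0], [[0, 0, -38], 0], [[0, 0, -38], 0]], claw=0.7)

```text
time: 5.73
position: [437.5, 246.0, 192.9]
eef_rot: [-0.0, -0.033, 0.999, -0.0]
wrist_force: [1.5, 0.2, 0.1]
gripper_width: 0.316
gripper_force: 0.0
```

>>> play_rows(motion=[[[-22, -29, 0], 0], [[-22, -29, 0], 0], [[-22, -29, 0], 0], [[-22, -29, 0], 0], [[0, 0, 0], 0.12]])

```text
time: 6.15
position: [536.7, 132.0, 191.6]
eef_rot: [0.001, 0.027, 1.0, -0.0]
wrist_force: [0.5, 0.8, -0.4]
gripper_width: 0.669
gripper_force: 0.0
```

>>> play_rows(motion=[[[0, 0, 0], 0.12], [[0, 0, 0], 0.12], [[0, 0, 0], 0.12], [[0, 0, 0], 0.12], [[0, 0, 0], 0.12]])

```text
time: 6.57
position: [533.5, 136.0, 191.5]
eef_rot: [0.0, 0.325, 0.946, 0.0]
wrist_force: [0.0, 0.2, 0.1]
gripper_width: 0.698
gripper_force: 0.0
```

>>> play_rows(motion=[[[0, 0, 0], 0.12], [[0, 0, 0], 0.12], [[0, 0, 0], 0.12], [[0, 0, 0], 0.12], [[0, 0, 0], 0.12]])

```text
time: 6.98
position: [533.5, 136.1, 191.5]
eef_rot: [0.0, 0.59, 0.808, 0.0]
wrist_force: [0.7, -0.5, 0.1]
gripper_width: 0.7
gripper_force: 0.0
```

>>> play_rows(motion=[[[0, 0, 0], 0.12], [[0, 0, 0], 0.12], [[0, 0, 0], 0]])

```text
time: 7.23
position: [533.5, 136.1, 191.5]
eef_rot: [0.0, 0.682, 0.731, 0.0]
wrist_force: [0.3, 0.4, -0.5]
gripper_width: 0.701
gripper_force: 0.0
```

Run:
```python
from h import *
s=ctrl.get_state(); print(s['time'],s['position'],s['eef_rot'],s['joints'])
im,i=grab('wrist','w7'); t,it=grab('top','t7'); 
cv2.imwrite('pics/w7c.png',np.vstack([im[:290],cv2.resize(t[160:240,220:380],(640,310),interpolation=cv2.INTER_CUBIC)]))
print(proj(i,[[515,246,116],[531,138,132],[510,311,138],[527,72,108]]))
```

```text
7.2333 [533.52171984 136.06475602 191.51240005] [1.68637644e-04 6.81842950e-01 7.31498541e-01 2.20730684e-04] [1.65153254e-01 3.47997788e-01 1.64682333e+00 1.80747224e-06
 1.14621599e+00 9.49144596e-02]
[[301.53525649  58.30952447]
 [312.83448923 201.95318428]
 [298.32209803 -50.99817302]
 [304.10760545 262.45938306]]
```

View pics/w7c.png

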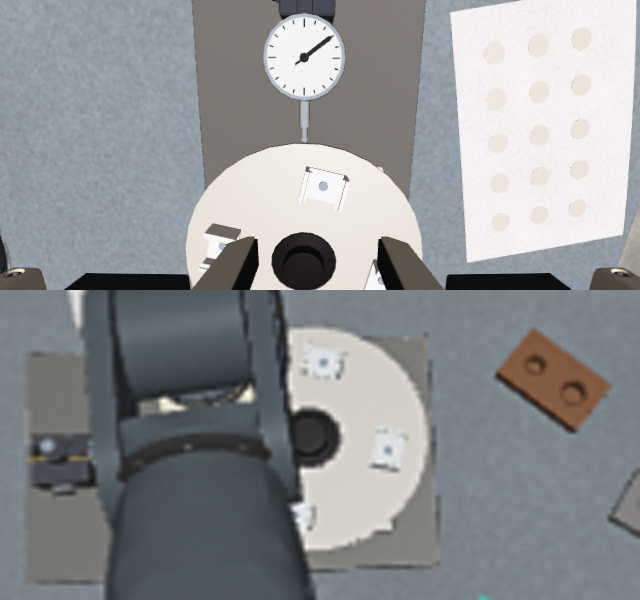

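The gauge bears on the disc at (304,141). The dial is at (304,57) with the needle pointing up-right, about 0.97 rad, so near the low spot. The near clip is at (324,187). Next I'll work out the clip grasp.

```bash
cat >> h.py <<'E'
POST=np.array([510,311.])
def needle(im,i,c=(515.5,246.5),post=(510.5,311.)):
    # unwrap dark needle on dial: rectify dial plane
    n=200; R=36; y=np.array([post[0]-c[0],post[1]-c[1]]); y/=np.linalg.norm(y); x=np.array([y[1],-y[0]])
    # refine centre: white blob
    p=proj(i,[c[0],c[1],116])[0]; g=cv2.cvtColor(im,cv2.COLOR_BGR2GRAY)
    m=np.zeros_like(g); cv2.circle(m,tuple(int(v) for v in p),58,255,-1); w=((g>225)&(m>0)).astype('uint8')*255
    cs=cv2.findContours(w,0,2)[0]; cc=max(cs,key=lambda q:cv2.contourArea(q) if abs(cv2.minEnclosingCircle(q)[0][1]-p[1])<30 else 0)
    e=cv2.fitEllipse(cv2.convexHull(cc)); C=onz(i,e[0],116)[:2]
    u=np.linspace(-R,R,n); X,Y=np.meshgrid(u,u)
    P=np.stack([C[0]+X*x[0]-Y*y[0],C[1]+X*x[1]-Y*y[1],np.full_like(X,116)],-1).reshape(-1,3)
    q=proj(i,P).astype('float32').reshape(n,n,2); r=cv2.remap(g,q[...,0],q[...,1],1)
    rr=np.hypot(X,Y); d=(r<110)&(rr<20)&(rr>5)   # needle tip side
    a=np.arctan2(X[d],-Y[d]); h,b=np.histogram(a,72,(-np.pi,np.pi),weights=rr[d]);
    h3=h+np.roll(h,1)+np.roll(h,-1); k=np.argmax(h3); a0=-np.pi+(k+.5)*2*np.pi/72
    dd=(a-a0+np.pi)%(2*np.pi)-np.pi; s=np.abs(dd)<.3; wgt=rr[d][s]
    return (a0+np.average(dd[s],weights=wgt))%(2*np.pi), C, e, (np.sort(h3)[-1], h3[(k+36)%72]), r
def tcp():
    from scipy.spatial.transform import Rotation as Ro
    s=ctrl.get_state(); q=s['eef_rot']; M=Ro.from_quat([q[1],q[2],q[3],q[0]]).as_matrix()
    return s,M,np.arctan2(M[1,0],M[0,0])
E
python3 - <<'E'
from h import *
im=cv2.imread('pics/w7.png'); i=ctrl.camera_info('wrist'); s,M,yaw=tcp()
print('yaw toolx',yaw); a=needle(im,i); print(a[:4])
from scipy.optimize import least_squares
g=cv2.cvtColor(im,cv2.COLOR_BGR2GRAY)
# disc upper edge: first bright pixel per column from row 130..; cols 195..415
P=[]
for c in range(195,416,4):
    if 294<c<314: continue
    col=g[110:260,c].astype(int); k=np.where(col>215)[0]
    if len(k): P.append(onz(i,(c,110+k[0]),108)[:2])
P=np.array(P); r=least_squares(lambda q:np.linalg.norm(P-q,axis=1)-110,[527,72],loss='soft_l1'); print('disc',r.x,np.abs(r.fun).mean())
D=r.x; y=a[1]-D; print('dial dist',np.linalg.norm(y),'yaw st',np.arctan2(-y[0],y[1]))
# clip dot
print('dot',onz(i,(323.5,186.5),108),onz(i,(323.5,186.5),112)); 
for z in (108,112): v=onz(i,(323.5,186.5),z)[:2]-D; print(np.linalg.norm(v),np.arctan2(v[1],v[0]))
# clip wall tops (outer corners) z=132
for uv in [(305,166),(349,178),(299,206),(343,211)]: print(uv,onz(i,uv,132)[:2]-D)
E
```

```text
yaw toolx 1.6507326773432676
(np.float64(0.9730415161903512), array([515.33495718, 247.30180199]), ((303.7303466796875, 56.398433685302734), (74.45379638671875, 78.9261703491211), 176.06651306152344), (np.float64(3616.0451618689776), np.float64(86.24898529939726)))
disc [527.13242146  70.16844842] 0.28095460194910293
dial dist 177.52578716864804 yaw st 0.06650394409717496
dot [539.14492398 145.35815769 108.        ] [538.98888202 146.35507848 112.        ]
76.14323736979833 1.4123725594480934
77.10368511266607 1.4164108210687971
(305, 166) [-4.55186973 96.28980259]
(349, 178) [30.33458237 89.57741128]
(299, 206) [-7.07972048 63.6045876 ]
(343, 211) [28.41182097 62.22489936]
```

The fit agrees with the sizes given (clip radius 76, dial distance 177). I'm moving onto the clip.

>>> play_rows(motion=[[[8, 6, 16], 0], [[0, 0, 16], 0.12], [[0, 0, 17], 0.12], [[0, 0, 17], 0], [[0, 0, 17], 0]])

```text
time: 7.75
position: [538.6, 144.6, 107.5]
eef_rot: [0.0, 0.761, 0.648, 0.0]
wrist_force: [0.3, 0.7, -0.1]
gripper_width: 0.697
gripper_force: 0.0
```

>>> play_rows(motion=[[[0, 0, 3], 0], [[0, 0, 3], 0], [[0, 0, 0], 0]])

```text
time: 8.0
position: [538.7, 144.6, 102.4]
eef_rot: [0.0, 0.762, 0.647, 0.0]
wrist_force: [0.2, 0.1, 0.2]
gripper_width: 0.701
gripper_force: 0.0
```

Run:
```python
from h import *
s,M,yaw=tcp(); print(s['time'],s['position'],yaw,s['wrist_force'])
im,i=grab('wrist','w8'); a=needle(im,i); print(a[:4])
cv2.imwrite('pics/w8c.png',im)
```

```text
8.0 [538.66166128 144.611129   102.4039531 ] 1.408453444734112 [0.16818948 0.11239361 0.17955469]
(np.float64(0.9638329409183061), array([516.99306669, 247.41071727]), ((240.87271118164062, 64.31049346923828), (108.18922424316406, 115.03121948242188), 152.5458526611328), (np.float64(3789.9511401604173), np.float64(225.01237264640864)))
```

View pics/w8c.png

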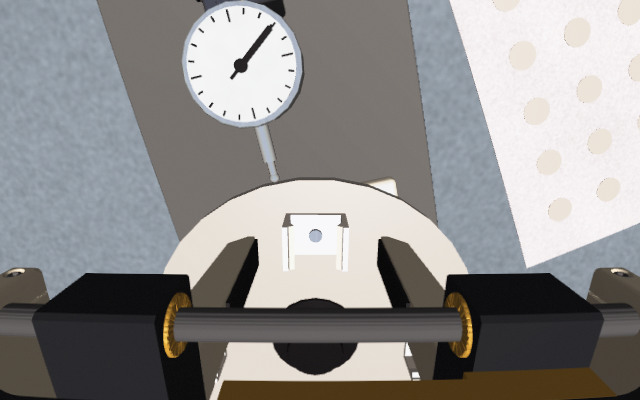

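The wrist view shows the open fingers straddling the clip (fingers at 257 and 378, clip at 282–349), with the dial clear at (241,64).

>>> play_rows(motion=[[[0, 0, 3], 0], [[0, 0, 3], 0], [[0, 0, 0], 0]])

```text
time: 8.3
position: [538.4, 144.6, 96.0]
eef_rot: [-0.0, 0.763, 0.647, -0.0]
wrist_force: [-0.4, -0.6, 0.1]
gripper_width: 0.698
gripper_force: 0.0
```

>>> play_rows(motion=[[[0, 0, 2.5], 0], [[0, 0, 0], 0], [[0, 0, 0], 0]])

```text
time: 8.55
position: [538.4, 144.6, 93.6]
eef_rot: [-0.0, 0.763, 0.647, -0.0]
wrist_force: [0.6, 0.9, 0.6]
gripper_width: 0.702
gripper_force: 0.0
```

>>> play_rows(motion=[[[0, 0, 0], 0], [[0, 0, 0], 0], [[0, 0, 0], 0], [[0, 0, 0], 0]], claw=0.3, squeeze=4)

```text
time: 8.88
position: [538.5, 144.6, 93.7]
eef_rot: [0.0, 0.763, 0.647, 0.0]
wrist_force: [-0.5, -0.5, 0.8]
gripper_width: 0.461
gripper_force: 0.0
```

>>> play_rows(motion=[[[0, 0, 0], 0], [[0, 0, 0], 0], [[0, 0, 0], 0]])

```text
time: 9.13
position: [538.4, 144.7, 93.6]
eef_rot: [-0.0, 0.763, 0.647, -0.0]
wrist_force: [-0.6, 0.7, 1.0]
gripper_width: 0.391
gripper_force: 4.0
```

>>> play_rows(motion=[[[-0.375, -7.49, 0], -0.1], [[-0.375, -7.49, 0], -0.1], [[-0.375, -7.49, 0], -0.1], [[-0.375, -7.49, 0], -0.1], [[0, 0, 0], 0]])

```text
time: 9.55
position: [507.7, 143.5, 93.7]
eef_rot: [-0.0, 0.617, 0.787, -0.0]
wrist_force: [-0.5, 1.7, -2.3]
gripper_width: 0.385
gripper_force: 4.0
```

```bash
cat > r.py <<'E'
from h import *
for k in range(2):
    s,M,yaw=tcp(); im,i=grab('wrist'); a=needle(im,i); r=s['position'][:2]-np.array([527.1,70.3])
    print(s['time'],'yaw',yaw,'needle',a[0],a[1],'radius',np.linalg.norm(r),'ang',np.arctan2(r[1],r[0]),s['position'][2],s['wrist_force'].round(1),s['gripper_width'],s['gripper_force'],[round(v) for v in a[3]])
E
python3 r.py
```

```text
9.55 yaw 1.8116815066236684 needle 1.1960233220654186 [515.43519925 246.78713595] radius 75.72800897311136 ang 1.8293444882894951 93.65231457868833 [-0.5  1.7 -2.3] 0.38500177942541436 3.988887369632721 [3826, 112]
9.6 yaw 1.805349243849903 needle 1.1749744257203394 [515.52508607 246.62272348] radius 75.70946960832104 ang 1.8225365065331722 93.63896276766839 [-0.8  2.6 -0.8] 0.38731303441753373 3.993496634066105 [3851, 123]
```

Low spot estimated near yaw 1.39, so the high spot is near 4.53. I'm turning counter-clockwise and taking readings on the way.

>>> play_rows(motion=[[[-0.375, -7.49, 0], -0.1], [[-0.375, -7.49, 0], -0.1], [[-0.375, -7.49, 0], -0.1], [[-0.375, -7.49, 0], -0.1], [[0, 0, 0], 0]])

```text
time: 10.07
position: [481.3, 130.6, 93.7]
eef_rot: [-0.0, 0.45, 0.893, -0.0]
wrist_force: [-1.2, 2.2, -1.1]
gripper_width: 0.388
gripper_force: 4.0
```

```bash
python3 r.py
```

```text
10.0667 yaw 2.2081817525842298 needle 1.763571720083009 [514.87899143 247.01942821] radius 75.73382588435342 ang 2.2200895121179505 93.66962124275507 [-1.2  2.2 -1.1] 0.38783786774632967 4.002585858106613 [4051, 119]
10.1167 yaw 2.202423436797787 needle 1.7622094759977864 [514.90154498 247.04796819] radius 75.74130237235602 ang 2.214209380399576 93.66980385866022 [-1.6  2.6  0.3] 0.38963767870233185 4.00214396417141 [4041, 121]
```

>>> play_rows(motion=[[[-0.375, -7.49, 0], -0.1], [[-0.375, -7.49, 0], -0.1], [[-0.375, -7.49, 0], -0.1], [[-0.375, -7.49, 0], -0.1], [[0, 0, 0], 0]])

```text
time: 10.58
position: [461.8, 108.4, 93.7]
eef_rot: [0.0, 0.264, 0.964, -0.0]
wrist_force: [-1.3, 2.0, -1.5]
gripper_width: 0.39
gripper_force: 4.0
```

```bash
python3 r.py
```

```text
10.5833 yaw 2.6068457586863647 needle 2.495246709666436 [514.15677509 246.31496672] radius 75.59398449807746 ang 2.613599612504061 93.69589802634503 [-1.3  2.  -1.5] 0.3904113980928987 4.027855060994625 [4317, 0]
10.6333 yaw 2.6012684652072413 needle 2.488234889232387 [514.16942074 246.3150081 ] radius 75.56394092022404 ang 2.607911940431656 93.70493786469738 [-0.8  1.6 -0. ] 0.38531519154298827 4.02941420674324 [4430, 0]
```

>>> play_rows(motion=[[[-0.375, -7.49, 0], -0.1], [[-0.375, -7.49, 0], -0.1], [[-0.375, -7.49, 0], -0.1], [[-0.375, -7.49, 0], -0.1], [[-0.375, -7.49, 0], -0.1]])

```text
time: 11.1
position: [452.0, 73.4, 93.7]
eef_rot: [0.0, 0.018, 1.0, 0.0]
wrist_force: [1.6, 2.4, -1.6]
gripper_width: 0.39
gripper_force: 4.0
```

>>> play_rows(motion=[[[-0.375, -7.49, 0], -0.1], [[-0.375, -7.49, 0], -0.1], [[-0.375, -7.49, 0], -0.1], [[0, 0, 0], 0], [[0, 0, 0], 0]])

```text
time: 11.52
position: [454.7, 51.0, 93.7]
eef_rot: [0.001, -0.129, 0.992, -0.0]
wrist_force: [3.2, 0.7, -1.1]
gripper_width: 0.389
gripper_force: 4.0
```

Run:
```python
from h import *
s,M,y=tcp(); print(y%6.283,s['position'],s['joints'],s['gripper_width'],s['wrist_force'])
```

```text
3.3996753522948695 [454.65425905  51.03100247  93.74756608] [ 1.00004515e-02  3.19019903e-01  1.97287188e+00 -7.88315588e-05
  8.48553884e-01 -1.81901162e+00] 0.3891741444920853 [ 3.23805104  0.68001081 -1.07149393]
```

>>> play_rows(motion=[[[0, 0, 0], 0], [[0, 0, 0], 0], [[0, 0, 0], 0], [[0, 0, 0], 0]], claw=0.7)

```text
time: 11.85
position: [453.6, 51.1, 93.6]
eef_rot: [-0.0, -0.132, 0.991, -0.0]
wrist_force: [0.5, 0.4, 0.4]
gripper_width: 0.627
gripper_force: 0.0
```

>>> play_rows(motion=[[[0, 0, -25], 0], [[0, 0, -30], 0], [[0, 0, 0], 0.12], [[0, 0, 0], 0.12], [[0, 0, 0], 0.12]])

```text
time: 12.27
position: [453.9, 51.0, 149.1]
eef_rot: [0.0, 0.051, 0.999, -0.0]
wrist_force: [-0.2, -0.1, 0.1]
gripper_width: 0.701
gripper_force: 0.0
```

>>> play_rows(motion=[[[0, 0, 0], 0.12], [[0, 0, 0], 0.12], [[0, 0, 0], 0.12], [[0, 0, 0], 0.12], [[0, 0, 0], 0.12]])

```text
time: 12.68
position: [453.6, 51.0, 148.6]
eef_rot: [-0.0, 0.344, 0.939, -0.0]
wrist_force: [-0.3, -0.3, 1.6]
gripper_width: 0.699
gripper_force: 0.0
```

>>> play_rows(motion=[[[0, 0, 0], 0.12], [[0, 0, 0], 0.12], [[0, 0, 0], 0.12], [[0, 0, 0], 0.12], [[0, 0, 0], 0.12]])

```text
time: 13.1
position: [453.7, 51.0, 148.6]
eef_rot: [-0.0, 0.606, 0.796, -0.0]
wrist_force: [-0.4, -0.3, -0.5]
gripper_width: 0.702
gripper_force: 0.0
```

>>> play_rows(motion=[[[0, 0, 0], 0.12], [[0, 0, 0], 0.12], [[0, 0, 0], 0.12], [[0, 0, 0], 0.12], [[0, 0, 0], 0.12]])

```text
time: 13.52
position: [453.6, 51.0, 148.6]
eef_rot: [-0.0, 0.814, 0.581, -0.0]
wrist_force: [0.1, 0.5, 0.2]
gripper_width: 0.7
gripper_force: 0.0
```

>>> play_rows(motion=[[[0, 0, 0], 0.12], [[0, 0, 0], 0.12], [[0, 0, 0], 0.12], [[0, 0, 0], 0.12], [[0, 0, 0], 0.12]])

```text
time: 13.93
position: [453.7, 51.0, 148.6]
eef_rot: [-0.0, 0.949, 0.314, -0.0]
wrist_force: [0.3, 0.5, -0.2]
gripper_width: 0.703
gripper_force: 0.0
```

>>> play_rows(motion=[[[0, 0, 0], 0.12], [[0, 0, 0], 0.12], [[0, 0, 0], 0.12], [[0, 0, 0], 0]])

```text
time: 14.27
position: [453.7, 51.0, 148.6]
eef_rot: [0.0, 0.99, 0.14, -0.0]
wrist_force: [0.3, 0.6, -0.6]
gripper_width: 0.701
gripper_force: 0.0
```

Run:
```python
from h import *
s,M,y=tcp(); print(s['time'],y%6.283,s['position'],s['joints'],s['gripper_width'],s['wrist_force'])
```

```text
14.2667 0.28039497232647953 [453.68665513  50.99780652 148.62969747] [ 9.93495376e-03  2.32203100e-01  1.92520019e+00 -4.67374228e-05
  9.84347573e-01  1.30036218e+00] 0.7011614625348783 [ 0.30134664  0.61437713 -0.55883463]
```

>>> play_rows(motion=[[[38, 1, 0], 0], [[38, 1, 0], 0], [[38, 1, 0], 0], [[37, 0, 0], 0], [[0, 0, 0], 0.02]])

```text
time: 14.68
position: [603.9, 92.2, 147.9]
eef_rot: [-0.0, 0.991, 0.135, 0.001]
wrist_force: [0.9, 0.8, -0.7]
gripper_width: 0.704
gripper_force: 0.0
```

>>> play_rows(motion=[[[0, 0, 20], 0], [[0, 0, 20], 0], [[0, 0, 10], 0], [[0, 0, 5], 0], [[0, 0, 0], 0]])

```text
time: 15.1
position: [598.9, 90.7, 92.9]
eef_rot: [-0.0, 0.991, 0.134, -0.001]
wrist_force: [0.9, 0.1, 0.7]
gripper_width: 0.702
gripper_force: 0.0
```

>>> play_rows(motion=[[[0, 0, 0], 0], [[0, 0, 0], 0], [[0, 0, 0], 0], [[0, 0, 0], 0], [[0, 0, 0], 0]], claw=0.3)

```text
time: 15.52
position: [599.8, 91.0, 94.2]
eef_rot: [-0.0, 0.991, 0.133, 0.001]
wrist_force: [0.6, 1.9, -0.0]
gripper_width: 0.388
gripper_force: 0.8
```

>>> play_rows(motion=[[[0, 0, 0], 0], [[0, 0, 0], 0], [[0, 0, 0], 0]])

```text
time: 15.77
position: [599.9, 90.9, 94.1]
eef_rot: [-0.0, 0.991, 0.133, 0.001]
wrist_force: [-0.0, 2.0, 6.0]
gripper_width: 0.391
gripper_force: 4.0
```

Run:
```python
from h import *
s,M,y=tcp(); print(s['time'],y%6.283,s['position'],s['joints'],s['gripper_width'],s['gripper_force'],s['wrist_force'])
```

```text
15.7667 0.26673128131878965 [599.86443297  90.94550154  94.14902828] [7.36139752e-02 5.57117823e-01 1.58249511e+00 3.10988209e-04
 1.00090353e+00 1.37751134e+00] 0.39079368764904243 4.0209221094846725 [-0.01704516  2.00466811  5.96019275]
```

>>> play_rows(motion=[[[-0.375, -7.49, 0], -0.1], [[-0.375, -7.49, 0], -0.1], [[-0.375, -7.49, 0], -0.1], [[-0.375, -7.49, 0], -0.1], [[0, 0, 0], 0]])

```text
time: 16.18
position: [586.1, 118.5, 94.1]
eef_rot: [-0.0, 0.944, 0.33, 0.001]
wrist_force: [2.6, 2.9, 2.6]
gripper_width: 0.39
gripper_force: 4.0
```

```bash
python3 r.py
```

```text
16.1833 yaw 0.6720688163230099 needle 5.084466246579014 [518.86035465 246.65394891] radius 76.20214490933186 ang 0.6848434063235529 94.05464019969699 [2.6 2.9 2.6] 0.3901985166262857 3.987528719007969 [3836, 72]
16.2333 yaw 0.6658593874610487 needle 5.067226682525149 [518.86540358 246.6689982 ] radius 76.14622960193574 ang 0.6775092071050571 94.03798446958542 [3.3 4.6 3.8] 0.3896106744764586 4.001037105917931 [3708, 91]
```

>>> play_rows(motion=[[[-0.375, -7.49, 0], -0.1], [[-0.375, -7.49, 0], -0.1], [[-0.375, -7.49, 0], -0.1], [[-0.375, -7.49, 0], -0.1], [[0, 0, 0], 0]])

```text
time: 16.7
position: [563.0, 137.2, 93.7]
eef_rot: [-0.0, 0.86, 0.51, 0.0]
wrist_force: [0.6, 5.2, 3.1]
gripper_width: 0.392
gripper_force: 4.0
```

```bash
python3 r.py
```

```text
16.7 yaw 1.0696890018168834 needle 5.451263707675558 [518.00676261 247.19879008] radius 75.91014570667718 ang 1.078816819804958 93.74461885842645 [0.6 5.2 3.1] 0.3916003778563897 4.006214663386345 [3915, 13]
16.75 yaw 1.0649968660020688 needle 5.441976003865999 [518.01195087 247.20882125] radius 75.90738968236617 ang 1.0744400408974246 93.75982232563173 [1.1 6.3 3.5] 0.389072367203054 4.008786901831627 [3838, 12]
```

>>> play_rows(motion=[[[-0.375, -7.49, 0], -0.1], [[-0.375, -7.49, 0], -0.1], [[-0.375, -7.49, 0], -0.1], [[-0.375, -7.49, 0], -0.1], [[0, 0, 0], 0]])

```text
time: 17.22
position: [533.8, 145.7, 93.5]
eef_rot: [-0.001, 0.742, 0.67, -0.0]
wrist_force: [-1.0, 5.7, 2.3]
gripper_width: 0.388
gripper_force: 4.0
```

```bash
python3 r.py
```

```text
17.2167 yaw 1.469392400950946 needle 5.6468250651395335 [516.0630022  246.86262877] radius 75.73436334610567 ang 1.4816831627764386 93.53604272357904 [-1.   5.7  2.3] 0.38792104959839413 4.000914059579372 [3786, 173]
17.2667 yaw 1.4643696425785027 needle 5.640177695962668 [516.00267907 246.97762835] radius 75.70115317825814 ang 1.4766985690901273 93.53413535405059 [-1.7  5.8  2.7] 0.3877157397832709 4.007244072854519 [3808, 188]
```

>>> play_rows(motion=[[[-0.375, -7.49, 0], -0.1], [[-0.375, -7.49, 0], -0.1], [[-0.375, -7.49, 0], -0.1], [[-0.375, -7.49, 0], -0.1], [[0, 0, 0], 0]])

```text
time: 17.73
position: [503.9, 142.3, 93.4]
eef_rot: [-0.001, 0.595, 0.804, -0.001]
wrist_force: [-2.9, 3.2, 1.0]
gripper_width: 0.386
gripper_force: 4.0
```

```bash
python3 r.py
```

```text
17.7333 yaw 1.8679848385203623 needle 5.343470142656162 [515.58140454 246.83083914] radius 75.609809835112 ang 1.8823738342225542 93.38988582385777 [-2.9  3.2  1. ] 0.38560133206415964 3.9966436475515366 [3965, 148]
17.7833 yaw 1.8624801939306481 needle 5.368051809941726 [515.59641177 246.66206726] radius 75.5982668991937 ang 1.876289919581614 93.3831662672555 [-2.9  4.2  1.9] 0.38717771250152616 4.004142768681049 [3976, 125]
```

>>> play_rows(motion=[[[-0.375, -7.49, 0], -0.1], [[-0.375, -7.49, 0], -0.1], [[-0.375, -7.49, 0], -0.1], [[-0.375, -7.49, 0], -0.1], [[0, 0, 0], 0]])

```text
time: 18.25
position: [478.4, 127.8, 93.4]
eef_rot: [-0.0, 0.423, 0.906, -0.001]
wrist_force: [-1.9, 1.8, -1.7]
gripper_width: 0.391
gripper_force: 4.0
```

```bash
python3 r.py
```

```text
18.25 yaw 2.267018289842156 needle 4.666198204409109 [514.74588147 246.92245894] radius 75.3144440553229 ang 2.2734886125585416 93.39801577923338 [-1.9  1.8 -1.7] 0.3907950704043058 3.9960426092147827 [4000, 365]
18.3 yaw 2.261397837466257 needle 4.69349930483598 [514.76899967 246.96270419] radius 75.32021737306125 ang 2.267620922412318 93.39056396081347 [-2.5  1.2  0.2] 0.38405619729278506 3.998078517615795 [3948, 278]
```

Run:
```python
import numpy as np
from scipy.optimize import curve_fit
p=np.pi
y=[1.408-p,1.805-p,2.202-p,2.601-p,.666,1.065,1.4644,1.8625,2.2614]; n=[.968,1.175,1.762,2.488,5.067,5.442,5.640,5.368,4.693]
f=lambda y,m,A,h:m+A*np.cos(y-h)
for s in (slice(0,9),slice(4,9)):
    q,c=curve_fit(f,y[s],n[s],(3.3,2.4,1.4)); print(q,np.sqrt(np.diag(c)),(np.array(n[s])-f(np.array(y[s]),*q)).round(3))
g=lambda y,m,h:f(y,m,2.4,h); print(curve_fit(g,y[4:],n[4:],(3.3,1.4))[0])
```

```text
[3.28456939 2.31954589 1.36820935] [0.016386   0.02006968 0.01289742] [ 0.001 -0.008  0.036 -0.027  0.012 -0.056  0.047  0.042 -0.046]
[3.16453027 2.46017394 1.37273179] [0.18986163 0.22063251 0.02332194] [ 0.032 -0.067  0.026  0.033 -0.023]
[3.21574567 1.3705864 ]
```

>>> play_rows(motion=[[[-0.375, 7.49, 0], 0.1], [[-0.375, 7.49, 0], 0.1], [[-0.375, 7.49, 0], 0.1], [[-0.375, 7.49, 0], 0.1], [[-0.375, 7.49, 0], 0.1]])

```text
time: 18.77
position: [513.1, 144.2, 93.3]
eef_rot: [0.0, 0.638, 0.77, -0.001]
wrist_force: [-1.6, -6.0, 0.3]
gripper_width: 0.388
gripper_force: 4.0
```

>>> play_rows(motion=[[[-0.375, 7.49, 0], 0.1], [[-0.375, 7.49, 0], 0.1], [[0, 0, 0], 0]])

```text
time: 19.02
position: [528.9, 145.3, 93.3]
eef_rot: [0.001, 0.712, 0.702, -0.0]
wrist_force: [0.3, -3.9, 2.5]
gripper_width: 0.389
gripper_force: 4.1
```

```bash
python3 r.py
```

```text
19.0167 yaw 1.5558911254328316 needle 5.76806266914252 [515.61878028 247.18782983] radius 75.02002092958905 ang 1.546843329647268 93.32759169494229 [ 0.3 -3.9  2.5] 0.38935932130765893 4.050992354750633 [3666, 44]
19.0667 yaw 1.5624317809721338 needle 5.783077927980121 [515.68208772 247.10343522] radius 75.06398980554614 ang 1.5548230174756803 93.33744419084857 [ 0.2 -4.8  0.9] 0.39061870608354327 4.020673558115959 [3763, 82]
```

>>> play_rows(motion=[[[-0.375, 7.49, 0], 0.1], [[-0.3, 6, 0], 0.08], [[0, 0, 0], 0], [[0, 0, 0], 0]])

```text
time: 19.45
position: [540.6, 144.3, 93.4]
eef_rot: [0.0, 0.769, 0.64, -0.0]
wrist_force: [-1.0, -5.2, -0.0]
gripper_width: 0.389
gripper_force: 4.0
```

```bash
python3 r.py
```

```text
19.45 yaw 1.3880979838032688 needle 5.7857807209728875 [516.36542769 247.1831861 ] radius 75.20991476487531 ang 1.3903522223908915 93.37036614566901 [-1.  -5.2 -0. ] 0.3890107637405886 4.010700657963753 [3866, 223]
19.5 yaw 1.3887611470153374 needle 5.795042053487378 [516.23154634 247.22500202] radius 75.19938019739794 ang 1.3923679417338048 93.34839805811839 [-1.2 -6.  -1.1] 0.3866283871572018 3.9920848980545998 [3913, 197]
```

CW and CCW readings differ a little, so I'll measure the wheel itself from the clip dot too and take a CW flank.

```bash
cat > r2.py <<'E'
from h import *
D=np.array([527.1,70.3])
s,M,yaw=tcp(); im,i=grab('wrist','r%d'%int(ctrl.get_state()['time']*100)); a=needle(im,i)
p=proj(i,[D[0]+75*np.cos(yaw),D[1]+75*np.sin(yaw),108])[0].astype(int)
w=im[p[1]-22:p[1]+12,p[0]-18:p[0]+18].astype(int); hsvd=(w[...,0]-w[...,2]>18)&(w.max(2)>120)
n,l,st,ce=cv2.connectedComponentsWithStats(hsvd.astype('uint8')); out=None
if n>1:
    k=1+np.argmax(st[1:,4]); uv=ce[k]+p-[18,22]; q=onz(i,uv,108)[:2]-D; out=(uv.round(1),st[k,4],np.linalg.norm(q).round(1),np.arctan2(q[1],q[0]).round(4))
# needle by PCA of dark pixels
g=cv2.cvtColor(im,cv2.COLOR_BGR2GRAY); m=np.zeros_like(g); e=a[2]; cv2.ellipse(m,(e[0],(e[1][0]*.62,e[1][1]*.62),e[2]),255,-1)
v,u=np.where((g<110)&(m>0)); P=np.array([onz(i,t,116)[:2] for t in zip(u,v)]); c=a[1]; c0=P.mean(0); _,_,V=np.linalg.svd(P-c0); d=V[0]; d=d*np.sign((c0-c)@d)
y=np.array([-.0665,.9978]); x=np.array([y[1],-y[0]]); n2=np.arctan2(d@x,d@y)%6.2832
print('t',round(s['time'],2),'yaw',round(yaw,4),'needle',round(a[0],3),'pca',round(n2,3),'off',np.round(np.cross(d,c0-c),2),'dot',out,p)
E
python3 r2.py
```

```text
t 19.55 yaw 1.3889 needle 5.796 pca 5.756 off -0.33 dot (array([317.5, 242.1]), np.int32(133), np.float64(75.4), np.float64(1.3776)) [316 242]r2.py:13: DeprecationWarning: Arrays of 2-dimensional vectors are deprecated. Use arrays of 3-dimensional vectors instead. (deprecated in NumPy 2.0)
  print('t',round(s['time'],2),'yaw',round(yaw,4),'needle',round(a[0],3),'pca',round(n2,3),'off',np.round(np.cross(d,c0-c),2),'dot',out,p)
```

>>> play_rows(motion=[[[-0.375, 7.49, 0], 0.1], [[-0.375, 7.49, 0], 0.1], [[-0.375, 7.49, 0], 0.1], [[-0.375, 7.49, 0], 0.1], [[0, 0, 0], 0]])

```text
time: 20.02
position: [568.3, 132.9, 93.3]
eef_rot: [-0.0, 0.882, 0.472, -0.001]
wrist_force: [-2.8, -4.0, 1.5]
gripper_width: 0.389
gripper_force: 4.0
```

```bash
python3 r2.py
```

```text
t 20.02 yaw 0.9823 needle 5.491 pca 5.566 off 1.11 dot (array([317.4, 243.4]), np.int32(129), np.float64(74.7), np.float64(0.9778)) [316 242]r2.py:13: DeprecationWarning: Arrays of 2-dimensional vectors are deprecated. Use arrays of 3-dimensional vectors instead. (deprecated in NumPy 2.0)
  print('t',round(s['time'],2),'yaw',round(yaw,4),'needle',round(a[0],3),'pca',round(n2,3),'off',np.round(np.cross(d,c0-c),2),'dot',out,p)
```

>>> play_rows(motion=[[[-0.375, 7.49, 0], 0.1], [[-0.375, 7.49, 0], 0.1], [[-0.375, 7.49, 0], 0.1], [[0, 0, 0], 0], [[0, 0, 0], 0]])

```text
time: 20.48
position: [584.3, 118.4, 93.3]
eef_rot: [-0.0, 0.941, 0.338, -0.001]
wrist_force: [-4.4, -3.7, -0.7]
gripper_width: 0.391
gripper_force: 4.0
```

```bash
python3 r2.py
```

```text
t 20.48 yaw 0.6889 needle 5.183 pca 5.23 off 0.71 dot (array([317.4, 244.3]), np.int32(127), np.float64(74.1), np.float64(0.6936)) [317 242]r2.py:13: DeprecationWarning: Arrays of 2-dimensional vectors are deprecated. Use arrays of 3-dimensional vectors instead. (deprecated in NumPy 2.0)
  print('t',round(s['time'],2),'yaw',round(yaw,4),'needle',round(a[0],3),'pca',round(n2,3),'off',np.round(np.cross(d,c0-c),2),'dot',out,p)
```

>>> play_rows(motion=[[[-0.375, -7.49, 0], -0.1], [[-0.375, -7.49, 0], -0.1], [[-0.375, -7.49, 0], -0.1], [[-0.375, -7.49, 0], -0.1], [[0, 0, 0], 0]])

```text
time: 20.95
position: [560.8, 138.4, 93.5]
eef_rot: [-0.0, 0.854, 0.52, -0.0]
wrist_force: [-1.2, -0.2, -5.1]
gripper_width: 0.387
gripper_force: 4.0
```

```bash
python3 -W ignore r2.py
```

```text
t 20.95 yaw 1.0947 needle 5.535 pca 5.6 off 0.96 dot (array([317.2, 244.4]), np.int32(125), np.float64(74.9), np.float64(1.101)) [318 244]
```

>>> play_rows(motion=[[[-0.375, -7.49, 0], -0.1], [[-0.375, -7.49, 0], -0.1], [[-0.375, -7.49, 0], -0.1], [[-0.375, -7.49, 0], -0.1], [[-0.375, -7.49, 0], -0.1]])

```text
time: 21.42
position: [526.2, 147.0, 93.7]
eef_rot: [-0.0, 0.701, 0.713, 0.001]
wrist_force: [0.7, 5.4, -3.9]
gripper_width: 0.39
gripper_force: 4.0
```

>>> play_rows(motion=[[[-0.375, -7.49, 0], -0.1], [[-0.375, -7.49, 0], -0.1], [[0, 0, 0], 0]])

```text
time: 21.67
position: [510.3, 145.0, 93.8]
eef_rot: [-0.0, 0.626, 0.78, 0.0]
wrist_force: [-2.8, 5.2, -2.4]
gripper_width: 0.39
gripper_force: 4.0
```

```bash
python3 -W ignore r2.py
```

```text
t 21.67 yaw 1.7899 needle 5.428 pca 5.365 off -0.62 dot (array([317.1, 242.6]), np.int32(128), np.float64(75.7), np.float64(1.7776)) [315 243]
```

>>> play_rows(motion=[[[-0.375, -7.49, 0], -0.1], [[-0.375, -7.49, 0], -0.1], [[-0.375, -7.49, 0], -0.1], [[-0.375, -7.49, 0], -0.1], [[0, 0, 0], 0]])

```text
time: 22.13
position: [483.3, 132.2, 93.9]
eef_rot: [-0.0, 0.459, 0.888, 0.0]
wrist_force: [-4.6, 2.5, -0.1]
gripper_width: 0.384
gripper_force: 4.0
```

```bash
python3 -W ignore r2.py
```

```text
t 22.13 yaw 2.1877 needle 4.811 pca 4.807 off 0.15 dot (array([317.3, 240.7]), np.int32(129), np.float64(75.7), np.float64(2.1713)) [315 241]
```

>>> play_rows(motion=[[[-0.375, 7.49, 0], 0.1], [[-0.375, 7.49, 0], 0.1], [[-0.375, 7.49, 0], 0.1], [[-0.375, 7.49, 0], 0.1], [[0, 0, 0], 0]])

```text
time: 22.6
position: [512.7, 144.6, 93.8]
eef_rot: [0.0, 0.631, 0.776, 0.001]
wrist_force: [-1.9, 0.7, 2.5]
gripper_width: 0.39
gripper_force: 4.1
```

```bash
python3 -W ignore r2.py
```

```text
t 22.6 yaw 1.7767 needle 5.559 pca 5.484 off -0.84 dot (array([317.3, 241.2]), np.int32(130), np.float64(75.8), np.float64(1.7461)) [313 242]
```

Run:
```python
import numpy as np
from scipy.optimize import curve_fit
y=np.array([.6936,.9778,1.3776,1.101,1.7776,2.1713,1.7461])
for n in ([5.183,5.491,5.796,5.535,5.428,4.811,5.559],[5.23,5.566,5.756,5.6,5.365,4.807,5.484]):
    n=np.array(n)
    f=lambda y,m,A,h:m+A*np.cos(y-h)
    q=curve_fit(f,y,n,(3.3,2.4,1.4))[0]; print(q,(n-f(y,*q)).round(3)); g=lambda y,m,h:f(y,m,2.4,h); q,c=curve_fit(g,y,n,(3.3,1.4)); print(q,np.sqrt(np.diag(c)))
```

```text
[2.92322706 2.79378387 1.35141418] [ 0.049 -0.033  0.08  -0.095 -0.039 -0.018  0.057]
[3.2738583  1.33974111] [0.03160453 0.02916201]
[3.10325182 2.59950758 1.31007557] [ 0.006  0.005  0.059 -0.046 -0.059  0.01   0.024]
[3.28155867 1.30084934] [0.01932805 0.01768012]
```

>>> play_rows(motion=[[[-0.375, 7.49, 0], 0.1], [[-0.375, 7.49, 0], 0.1], [[-0.375, 7.49, 0], 0.1], [[-0.375, 7.49, 0], 0.1], [[0, 0, 0], 0]])

```text
time: 23.07
position: [541.8, 143.9, 93.7]
eef_rot: [0.001, 0.771, 0.637, 0.0]
wrist_force: [-1.6, -2.0, 2.4]
gripper_width: 0.387
gripper_force: 4.1
```

>>> play_rows(motion=[[[0, 0, 0], 0], [[0, 0, 0], 0]])

```text
time: 23.23
position: [540.8, 144.2, 93.7]
eef_rot: [0.0, 0.768, 0.64, -0.0]
wrist_force: [-1.2, -4.3, 0.5]
gripper_width: 0.391
gripper_force: 4.0
```

```bash
python3 -W ignore r2.py
```

```text
t 23.23 yaw 1.3899 needle 5.792 pca 5.761 off -0.22 dot (array([317.4, 241.8]), np.int32(131), np.float64(75.4), np.float64(1.3734)) [315 242]
```

>>> play_rows(motion=[[[-0.1, 2.2, 0], 0.03], [[0, 0, 0], 0], [[0, 0, 0], 0]])

```text
time: 23.53
position: [542.8, 144.0, 93.7]
eef_rot: [0.0, 0.778, 0.628, -0.0]
wrist_force: [-0.6, -4.6, 1.7]
gripper_width: 0.39
gripper_force: 4.0
```

>>> play_rows(motion=[[[0, 0, 0], 0], [[0, 0, 0], 0], [[0, 0, 0], 0], [[0, 0, 0], 0], [[0, 0, 0], 0]], claw=0.7)

```text
time: 23.95
position: [543.0, 144.4, 93.6]
eef_rot: [-0.0, 0.778, 0.628, 0.0]
wrist_force: [-0.3, -0.2, 0.1]
gripper_width: 0.681
gripper_force: 0.0
```

>>> play_rows(motion=[[[0, 0, -8], 0], [[0, 0, -30], 0], [[0, 0, -30], 0], [[0, 0, -30], 0], [[0, 0, 0], 0]])

```text
time: 24.37
position: [545.5, 144.7, 198.0]
eef_rot: [0.002, 0.779, 0.628, 0.004]
wrist_force: [1.3, 0.7, 1.2]
gripper_width: 0.705
gripper_force: 0.0
```

```bash
sed -i 's/>18)/>14)/' r2.py; python3 -W ignore r2.py
python3 - <<'E'
from h import *
im=cv2.imread('pics/w7.png')
import glob; f=sorted(glob.glob('pics/r*.png'))[-1]; b=cv2.imread(f); i=ctrl.camera_info('wrist'); s,M,y=tcp(); print(s['position'],y)
n=needle(b,i); print(n[:3]); print(s['joints'])
E
```

```text
t 24.37 yaw 1.357 needle 5.653 pca 5.686 off 0.49 dot (array([313.8, 195.8]), np.int32(60), np.float64(75.9), np.float64(1.3459)) [312 196]
[544.52596128 144.52505139 195.12216557] 1.3569917559925468
(np.float64(5.653599308011103), array([516.12845345, 246.971664  ]), ((252.19735717773438, 82.77657318115234), (70.60443878173828, 74.98558044433594), 160.395751953125))
[1.76748508e-01 3.64563609e-01 1.61354269e+00 1.04981433e-04
 1.15747741e+00 3.90517761e-01]
```

Disc left at about its high spot (dot angle 1.346). Now to the marker.

>>> play_rows(motion=[[[-38, -0.6, 0], 0], [[-38, -0.6, 0], 0], [[-38, -0.6, 0], 0], [[-38, -0.6, 0], 0], [[-38, -0.6, 0], 0]])

```text
time: 24.83
position: [498.5, -42.2, 191.1]
eef_rot: [-0.0, 0.778, 0.628, -0.0]
wrist_force: [0.3, -0.4, 0.4]
gripper_width: 0.7
gripper_force: 0.0
```

>>> play_rows(motion=[[[-38, -0.6, 0], 0], [[-38, -0.6, 0], 0], [[-38, -0.6, 0], 0], [[-38, -0.6, 0], 0], [[-38, -0.6, 0], 0]])

```text
time: 25.25
position: [455.3, -227.4, 191.1]
eef_rot: [-0.0, 0.779, 0.628, -0.0]
wrist_force: [0.4, 0.3, -0.2]
gripper_width: 0.699
gripper_force: 0.0
```

>>> play_rows(motion=[[[-38, -0.6, 0], 0], [[-38, -0.6, 0], 0], [[-38, -0.6, 0], 0], [[0, 0, 0], 0.09], [[0, 0, 0], 0.09]])

```text
time: 25.67
position: [429.3, -338.4, 190.6]
eef_rot: [-0.001, 0.834, 0.552, -0.0]
wrist_force: [-0.5, 0.0, -0.5]
gripper_width: 0.7
gripper_force: 0.0
```

>>> play_rows(motion=[[[0, 0, 0], 0.09], [[0, 0, 0], 0], [[0, 0, 0], 0]])

```text
time: 25.92
position: [430.2, -336.6, 191.1]
eef_rot: [-0.001, 0.855, 0.518, -0.0]
wrist_force: [-0.1, -0.3, -0.4]
gripper_width: 0.701
gripper_force: 0.0
```

Run:
```python
from h import *
s,M,y=tcp(); print(s['time'],s['position'],y,s['joints'])
im,i=grab('wrist','w9'); t,it=grab('scene','s9')
print(proj(i,[[448,-306,102],[448,-306,28],[470,-265,28]]))
cv2.imwrite('pics/w9c.png',np.vstack([im,cv2.resize(t[235:285,220:275],(640,200))]))
```

```text
25.9167 [ 430.18711731 -336.64540546  191.07675503] 1.0895990112671767 [-7.49246831e-01  3.41453819e-01  1.65733065e+00  9.28621097e-06
  1.14386811e+00 -2.68053512e-01]
[[318.34968878 155.38943671]
 [318.22331636 144.73019898]
 [318.76181798  99.58435527]]
```

View pics/w9c.png

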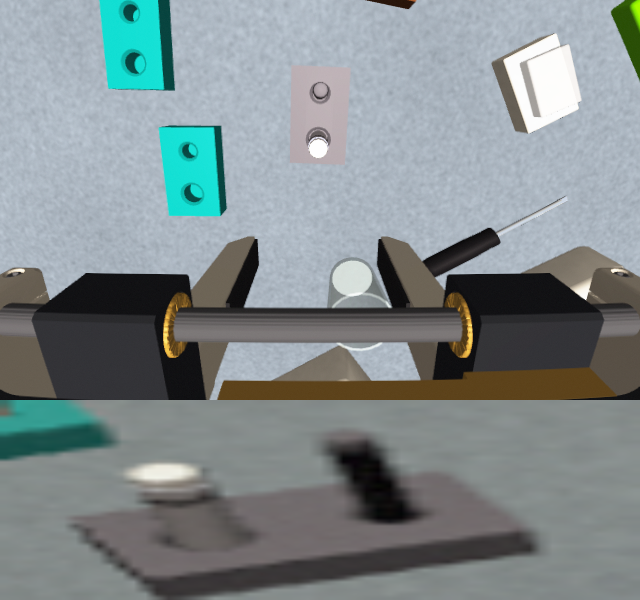

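The wrist view shows the marker top at (318,148), its hole around (318,137), the slim pen at (320,90), and the block's corners near (294,66), (350,69), (345,164) and (290,161).

Run:
```python
from h import *
im=cv2.imread('pics/w9.png'); i=ctrl.camera_info('wrist')
g=im.min(2); m=np.zeros_like(g); m[130:165,300:336]=(g[130:165,300:336]>225)*255
n,l,st,ce=cv2.connectedComponentsWithStats(m); k=1+np.argmax(st[1:,4]); print(st[k],ce[k]); T=onz(i,ce[k],102); print('top',T, 'diam', st[k][2]*(T[2]-ctrl.camera_info('wrist')['view'][2][3])/333)
# block by colour: pinkish (R>G)
b=im.astype(int); mk=np.zeros_like(g); mk[50:180,275:365]=((b[50:180,275:365,2]-b[50:180,275:365,0])>3)*255
mk=cv2.morphologyEx(mk,cv2.MORPH_CLOSE,np.ones((25,25))); c=max(cv2.findContours(mk,0,2)[0],key=cv2.contourArea); ap=cv2.boxPoints(cv2.minAreaRect(c)); P=np.array([onz(i,p,28) for p in ap]); print(ap.round(1),P.round(1))
B=P.mean(0); e=[np.linalg.norm(P[k]-P[(k+1)%4]) for k in range(4)]; print('B',B,e)
k=int(np.argmax(e)); d=P[(k+1)%4]-P[k]; d=d[:2]/np.linalg.norm(d[:2]); d*=np.sign(d[1]); print('dir',d,np.arctan2(d[1],d[0]),'hole',B[:2]-24*d,'slim',B[:2]+24*d)
s,M,y=tcp(); q=T[:2]-s['position'][:2]; print('shift',q@M[:2,0],q@M[:2,1], 'yaw',y)
print('beaker',onz(i,(352,277),95), 'hole ray', onz(i,(318,137),28))
```

```text
[309 139  19  19 265] [317.78867925 148.20377358]
top [ 450.60095486 -300.38756018  102.        ] diam -15.021192260385998
[[287.8 161.7]
 [291.7  65.1]
 [349.4  67.4]
 [345.5 164. ]] [[ 410.5 -307.    28. ]
 [ 461.6 -222.5   28. ]
 [ 512.2 -251.4   28. ]
 [ 464.9 -338.3   28. ]]
B [ 462.30344346 -279.78802737   28.        ] [np.float64(98.77886507698986), np.float64(58.31738171879358), np.float64(98.94458064881563), np.float64(62.69893614315345)]
dir [0.47839119 0.87814684] 1.0719745821862967 hole [ 450.8220549  -300.86355149] slim [ 473.78483201 -258.71250325]
shift 41.517313816998865 1.1427599527743797 yaw 1.0898639674763773
beaker [ 421.75556997 -428.25623312   95.        ] hole ray [ 451.78954884 -298.701723     28.        ]
```

>>> play_rows(motion=[[[20.5, 0.5, 0], 0], [[21, 0.5, 0], 0.018], [[0, 0, 0], 0], [[0, 0, 30], 0], [[0, 0, 30], 0]])

```text
time: 26.43
position: [451.6, -301.2, 132.2]
eef_rot: [0.002, 0.86, 0.511, 0.001]
wrist_force: [1.0, -0.3, -1.2]
gripper_width: 0.7
gripper_force: 0.0
```

>>> play_rows(motion=[[[0, 0, 30], 0], [[0, 0, 30], 0], [[0, 0, 20], 0], [[0, 0, 11], 0], [[0, 0, 0], 0]])

```text
time: 26.85
position: [449.5, -300.1, 38.7]
eef_rot: [-0.002, 0.86, 0.51, -0.001]
wrist_force: [0.3, -0.7, -0.1]
gripper_width: 0.697
gripper_force: 0.0
```

Run:
```python
from h import *
s,M,y=tcp(); print(s['time'],s['position'],y,s['wrist_force'],s['gripper_width'])
im,i=grab('wrist','w10'); g=im.min(2); print(proj(i,[450.7,-300.6,102]))
p=proj(i,[450.7,-300.6,102])[0].astype(int); x0,y0=p-[45,35]; m=(g[y0:y0+70,x0:x0+90]>225).astype('uint8'); n,l,st,ce=cv2.connectedComponentsWithStats(m); k=1+np.argmax(st[1:,4]); print(st[k],ce[k]+[x0,y0])
T=onz(i,ce[k]+[x0,y0],102); print(T, (T-s['position'])@M)
```

```text
26.85 [ 449.53145929 -300.05925265   38.70782728] 1.0700564484994735 [ 0.34376647 -0.74974523 -0.14276339] 0.6974309261662822
[[317.8118749  286.81572855]]
[ 28  19  35  31 820] [317.01219512 284.93902439]
[ 450.84330847 -299.5935938   102.        ] [  1.07219393   0.70600006 -63.29446167]
```

>>> play_rows(motion=[[[0, 0, 0], 0], [[0, 0, 0], 0], [[0, 0, 0], 0], [[0, 0, 0], 0], [[0, 0, 0], 0]], claw=0.05, squeeze=20)

```text
time: 27.32
position: [450.9, -300.8, 41.2]
eef_rot: [0.0, 0.861, 0.509, 0.0]
wrist_force: [-1.1, -0.4, 0.2]
gripper_width: 0.394
gripper_force: 0.0
```

>>> play_rows(motion=[[[0, 0, 0], 0], [[0, 0, 0], 0], [[0, 0, 0], 0], [[0, 0, 0], 0]])

```text
time: 27.65
position: [450.7, -300.7, 40.7]
eef_rot: [0.0, 0.861, 0.509, 0.0]
wrist_force: [1.1, -0.8, 0.7]
gripper_width: 0.188
gripper_force: 20.0
```

Run:
```python
from h import *
s,M,y=tcp(); print(s['time'],s['position'],y,s['wrist_force'],s['gripper_width'],s['gripper_force'])
```

```text
27.65 [ 450.69383923 -300.69427428   40.7003408 ] 1.0688226221674815 [ 1.06359806 -0.79850754  0.70892433] 0.18806788083498435 19.975504875183105
```

Marker gripped (opening 0.188, i.e. 17.5 mm). I'm lifting it and carrying it over the disc.

>>> play_rows(motion=[[[0, 0, -10], 0], [[0, 0, -30], 0], [[0, 0, -37], 0], [[0, 0, -37], 0], [[0, 0, -36], 0]])

```text
time: 28.07
position: [450.3, -300.4, 193.2]
eef_rot: [0.0, 0.861, 0.509, 0.0]
wrist_force: [0.7, -0.1, -1.3]
gripper_width: 0.19
gripper_force: 20.0
```

>>> play_rows(motion=[[[34.6, -12.9, 0], 0], [[34.6, -12.9, 0], 0], [[34.6, -12.9, 0], 0], [[34.6, -12.9, 0], 0], [[34.6, -12.9, 0], 0]])

```text
time: 28.48
position: [477.1, -116.3, 191.4]
eef_rot: [0.0, 0.861, 0.509, 0.0]
wrist_force: [0.5, 0.3, -0.9]
gripper_width: 0.189
gripper_force: 20.0
```

>>> play_rows(motion=[[[34.6, -12.9, 0], 0], [[34.6, -12.9, 0], 0], [[34.6, -12.9, 0], 0], [[34.6, -12.9, 0], 0], [[34.6, -12.9, 0], 0]])

```text
time: 28.9
position: [503.9, 66.6, 191.5]
eef_rot: [0.0, 0.861, 0.509, 0.0]
wrist_force: [0.5, -0.4, -0.7]
gripper_width: 0.187
gripper_force: 20.0
```

>>> play_rows(motion=[[[34.6, -12.9, 0], 0], [[34.6, -12.9, 0], 0], [[34.6, -12.9, 0], 0], [[0, 0, 0], 0], [[0, 0, 0], 0]])

```text
time: 29.32
position: [519.8, 175.8, 191.0]
eef_rot: [0.0, 0.86, 0.511, -0.0]
wrist_force: [-0.6, -0.1, -1.1]
gripper_width: 0.188
gripper_force: 20.0
```

Run:
```python
from h import *
s,M,y=tcp(); print(s['time'],s['position'],y,s['wrist_force'],s['gripper_width'],s['gripper_force'])
im,i=grab('wrist','w11'); t,it=grab('scene','s11')
n=needle(im,i); print(n[:3])
# marker pixels in scene vs expected line
tip=s['position']-[0,0,34.7]; print('exp tip scene',proj(it,tip),'top',proj(it,tip+[0,0,96]),'wrist tip',proj(i,tip),'spot',proj(i,[520.3,174,108]),proj(it,[520.3,174,108]))
a=cv2.imread('pics/scene0.png').astype(int); d=np.abs(t.astype(int)-a).max(2)>35
u,v=proj(it,tip)[0].astype(int)
for r in range(v-22,v+6,2): print(r,np.where(d[r,u-20:u+20])[0]+u-20)
q=np.array([520.3,174])-s['position'][:2]; print('shift',q@M[:2,0],q@M[:2,1])
```

```text
29.3167 [519.77131541 175.78766613 190.97194269] 1.0717328481938722 [-0.55399699 -0.05989375 -1.13127307] 0.1882691019959547 19.97318387031555
(np.float64(5.64123366534335), array([517.09384937, 247.60474859]), ((270.07110595703125, 125.14002990722656), (70.10638427734375, 72.793701171875), 147.0899200439453))
exp tip scene [[349.71147002 151.98970421]] top [[350.41750676 127.72289433]] wrist tip [[316.22136299 215.38234697]] spot [[317.93038113 198.61005621]] [[349.20837907 163.80802122]]
129 [345 346 347 348 349 350 351 352 353 354 355 356 357 358 359 363 364]
131 [345 346 347 350 351 354 357]
133 [346 347 350 351 352 353 354 355 356]
135 [347 348 349 350 351 352 353 354 355 356]
137 [347 348 349 350 351 352 353 354 355]
139 [347 348 349 350 351 352]
141 [347 348 349 350 351 352 353 354 355 356 357 358 359 364 365]
143 [346 347 348 349 350 351 352 353 354 355 356 357 361 363 364 367 368]
145 [345 346 347 348 349 350 351 352 353 354 359 360 363 364 365 366 367]
147 [344 346 347 348 349 350 351 352 354 360 361 363 364 365 366 367 368]
149 [345 346 347 348 349 350 351 352 358 360 362 363 364 365 366 367 368]
151 [343 345 349 350 354 355 356 357 358 359 360 361 362 363 364 365 366 367
 368]
153 [340 341 342 343 346 353 354 355 356 357 358 359 360 361 362 363 364 365
 366 367 368]
155 [338 339 356 357 358 359 360 361 362 363 364 365 366]
shift -1.3165962966196998 1.3197847347174145
```

>>> play_rows(motion=[[[-1.3, 1.3, 15], 0], [[0, 0, 15], 0], [[0, 0, 10], 0], [[0, 0, 5], 0], [[0, 0, 0], 0]])

```text
time: 29.83
position: [520.1, 171.8, 144.9]
eef_rot: [-0.0, 0.861, 0.509, -0.001]
wrist_force: [0.6, 0.1, -1.3]
gripper_width: 0.19
gripper_force: 20.0
```

>>> play_rows(motion=[[[0, 0, 1], 0], [[0, 0, 1], 0], [[0, 0, 0], 0]])

```text
time: 30.08
position: [520.8, 172.6, 144.1]
eef_rot: [0.0, 0.861, 0.509, 0.0]
wrist_force: [-0.5, 0.7, -0.5]
gripper_width: 0.193
gripper_force: 20.0
```

Run:
```python
from h import *
s,M,y=tcp(); print(s['time'],s['position'],y,s['wrist_force'])
```

```text
30.0833 [520.8295903  172.58293317 144.10423533] 1.0687292031563203 [-0.47853955  0.70997641 -0.50029614]
```

>>> play_rows(motion=[[[1, -1.1, 0], 0], [[0, 0, 1], 0], [[0, 0, 0], 0]])

```text
time: 30.33
position: [520.1, 174.1, 142.7]
eef_rot: [0.0, 0.861, 0.509, 0.0]
wrist_force: [-0.4, 0.1, 0.4]
gripper_width: 0.189
gripper_force: 20.0
```

>>> play_rows(motion=[[[0, 0, 0.7], 0], [[0, 0, 0], 0]])

```text
time: 30.5
position: [520.4, 174.2, 142.5]
eef_rot: [0.0, 0.861, 0.509, 0.001]
wrist_force: [-1.8, -0.1, 4.2]
gripper_width: 0.187
gripper_force: 20.0
```

>>> play_rows(motion=[[[0, 0, 0], 0], [[0, 0, 0], 0]])

```text
time: 30.67
position: [520.4, 174.2, 142.5]
eef_rot: [0.0, 0.861, 0.509, 0.0]
wrist_force: [0.1, 0.5, 5.0]
gripper_width: 0.193
gripper_force: 20.0
```

Contact with 5 N at the expected height. Holding it there.

>>> play_rows(motion=[[[0, 0, 0], 0], [[0, 0, 0], 0], [[0, 0, 0], 0], [[0, 0, 0], 0], [[0, 0, 0], 0]])

```text
time: 31.08
position: [520.4, 174.1, 142.4]
eef_rot: [0.0, 0.861, 0.509, 0.0]
wrist_force: [-1.4, 0.5, 6.4]
gripper_width: 0.191
gripper_force: 20.0
```

>>> play_rows(motion=[[[0, 0, 0], 0], [[0, 0, 0], 0], [[0, 0, 0], 0], [[0, 0, 0], 0], [[0, 0, 0], 0]])

```text
time: 31.5
position: [520.4, 174.1, 142.4]
eef_rot: [0.0, 0.861, 0.509, 0.0]
wrist_force: [-1.0, 1.0, 5.6]
gripper_width: 0.185
gripper_force: 20.0
```

>>> play_rows(motion=[[[0, 0, 0], 0], [[0, 0, 0], 0], [[0, 0, 0], 0], [[0, 0, 0], 0], [[0, 0, 0], 0]])

```text
time: 31.92
position: [520.4, 174.1, 142.5]
eef_rot: [0.0, 0.861, 0.509, 0.0]
wrist_force: [-1.1, 0.3, 5.8]
gripper_width: 0.192
gripper_force: 20.0
```

Run:
```python
from h import *
s,M,y=tcp(); print(s['time'],s['position'],y,s['wrist_force'])
```

```text
31.9167 [520.42348179 174.13570246 142.45052481] 1.0688032780854484 [-1.10266191  0.26179305  5.80682681]
```

>>> play_rows(motion=[[[0, 0, -8], 0], [[0, 0, -20], 0], [[0, 0, -20], 0], [[0, 0, 0], 0], [[0, 0, 0], 0]])

```text
time: 32.33
position: [520.4, 174.1, 190.6]
eef_rot: [0.0, 0.861, 0.509, 0.001]
wrist_force: [-0.2, 0.5, -1.0]
gripper_width: 0.189
gripper_force: 20.0
```

Run:
```python
from h import *
s,M,y=tcp(); print(s['time'],s['position'],y,s['wrist_force'])
im,i=grab('wrist','w12'); print(needle(im,i)[:2])
D=np.array([527.1,70.3])
# colored paint near spot
p=proj(i,[520.3,174,108])[0].astype(int); print(p); w=im[p[1]-25:p[1]+25,p[0]-35:p[0]+35].astype(int); print((w.max(2)-w.min(2)).max(), im[p[1]-6,p[0]-20:p[0]+20:4].tolist())
q=np.array([450.7,-300.7])-s['position'][:2]; print('shift',q@M[:2,0],q@M[:2,1])
```

```text
32.3333 [520.41197501 174.06311464 190.62826589] 1.0688417283830265 [-0.21582123  0.49180556 -0.97915218]
(np.float64(5.633869057287948), array([517.13971262, 247.62400143]))
[316 197]
28 [[111, 115, 121], [111, 115, 120], [90, 94, 99], [226, 232, 238], [229, 234, 240], [229, 235, 240], [229, 235, 240], [228, 234, 240], [229, 235, 241], [229, 235, 240]]
shift -449.7391108488564 167.31537725357109
```

Contact held for 1.4 s. Returning the marker to its hole.

>>> play_rows(motion=[[[-34.6, 12.87, 0], 0], [[-34.6, 12.87, 0], 0], [[-34.6, 12.87, 0], 0], [[-34.6, 12.87, 0], 0], [[-34.6, 12.87, 0], 0]])

```text
time: 32.8
position: [492.0, -10.1, 188.8]
eef_rot: [-0.001, 0.86, 0.51, -0.001]
wrist_force: [-0.5, -0.5, -0.3]
gripper_width: 0.19
gripper_force: 20.0
```

>>> play_rows(motion=[[[-34.6, 12.87, 0], 0], [[-34.6, 12.87, 0], 0], [[-34.6, 12.87, 0], 0], [[-34.6, 12.87, 0], 0], [[-34.6, 12.87, 0], 0]])

```text
time: 33.22
position: [465.2, -192.7, 188.8]
eef_rot: [-0.001, 0.861, 0.509, -0.001]
wrist_force: [1.2, -0.3, -0.0]
gripper_width: 0.192
gripper_force: 20.0
```

>>> play_rows(motion=[[[-34.6, 12.87, 0], 0], [[-34.6, 12.87, 0], 0], [[-34.5, 12.87, 0], 0], [[0, 0, 30], 0], [[0, 0, 30], 0]])

```text
time: 33.63
position: [449.9, -302.7, 128.9]
eef_rot: [0.001, 0.861, 0.508, 0.0]
wrist_force: [0.5, 0.4, -1.2]
gripper_width: 0.185
gripper_force: 20.0
```

>>> play_rows(motion=[[[0, 0, 30], 0], [[0, 0, 20], 0], [[0, 0, 0], 0], [[0, 0, 0], 0], [[0, 0, 0], 0]])

```text
time: 34.05
position: [450.7, -301.0, 80.8]
eef_rot: [0.0, 0.861, 0.509, 0.0]
wrist_force: [0.3, 0.8, 0.3]
gripper_width: 0.19
gripper_force: 20.0
```

Run:
```python
from h import *
s,M,y=tcp(); print(s['time'],s['position'],y,s['wrist_force'])
q=np.array([450.7,-300.7])-s['position'][:2]; print('shift',q@M[:2,0],q@M[:2,1])
```

```text
34.05 [ 450.72980895 -300.95551905   80.76211936] 1.068959492395241 [0.27865373 0.84366857 0.26275644]
shift 0.20967446911072013 -0.14904749627048386
```

Spot on, so I'll insert it.

>>> play_rows(motion=[[[0.2, -0.1, 6], 0], [[0, 0, 6], 0], [[0, 0, 6], 0], [[0, 0, 4], 0], [[0, 0, 0], 0]])

```text
time: 34.47
position: [450.0, -300.2, 57.1]
eef_rot: [-0.001, 0.861, 0.509, -0.0]
wrist_force: [0.3, 0.5, -1.5]
gripper_width: 0.19
gripper_force: 20.0
```

>>> play_rows(motion=[[[0, 0, 5], 0], [[0, 0, 5], 0], [[0, 0, 4], 0], [[0, 0, 2.5], 0], [[0, 0, 0], 0]])

```text
time: 34.88
position: [450.2, -300.4, 40.9]
eef_rot: [-0.0, 0.861, 0.509, -0.0]
wrist_force: [0.5, -0.5, 0.3]
gripper_width: 0.193
gripper_force: 20.0
```

Run:
```python
from h import *
s,M,y=tcp(); print(s['time'],s['position'],y,s['wrist_force'])
```

```text
34.8833 [ 450.24084057 -300.42400044   40.94928206] 1.0687238199383482 [ 0.48125344 -0.52730028  0.27546777]
```

>>> play_rows(motion=[[[0, 0, 0], 0], [[0, 0, 0], 0], [[0, 0, 0], 0], [[0, 0, 0], 0], [[0, 0, 0], 0]], claw=0.7)

```text
time: 35.3
position: [450.5, -300.5, 41.6]
eef_rot: [0.0, 0.861, 0.509, 0.0]
wrist_force: [-0.9, -0.0, 0.3]
gripper_width: 0.496
gripper_force: 0.0
```

>>> play_rows(motion=[[[0, 0, 0], 0], [[0, 0, 0], 0], [[0, 0, -10], 0], [[0, 0, -35], 0], [[0, 0, -35], 0]])

```text
time: 35.72
position: [449.6, -299.9, 122.1]
eef_rot: [-0.001, 0.861, 0.509, -0.001]
wrist_force: [1.3, -0.6, 0.6]
gripper_width: 0.699
gripper_force: 0.0
```

>>> play_rows(motion=[[[0, 0, -35], 0], [[0, 0, -35], 0], [[-20, 0, 0], 0], [[-20, 0, 0], 0], [[0, 0, 0], 0]])

```text
time: 36.13
position: [430.2, -337.7, 192.8]
eef_rot: [0.001, 0.861, 0.509, -0.0]
wrist_force: [0.3, -0.3, 0.2]
gripper_width: 0.698
gripper_force: 0.0
```

Run:
```python
from h import *
s,M,y=tcp(); print(s['time'],s['position'],y,s['gripper_width'])
im,i=grab('wrist','w13'); g=im.min(2); m=np.zeros_like(g); p=proj(i,[450.6,-300.4,102])[0].astype(int); m[p[1]-20:p[1]+20,p[0]-20:p[0]+20]=(g[p[1]-20:p[1]+20,p[0]-20:p[0]+20]>225)*255
n,l,st,ce=cv2.connectedComponentsWithStats(m); k=1+np.argmax(st[1:,4]); print(st[k],'top',onz(i,ce[k],102))
# disc check from top camera: paint, dial, clips vs plan
t,it=grab('top','t13'); b=t.astype(int)
D=np.array([527.1,71]); h=1.346
for k in range(4): 
    a=h+k*np.pi/2; print('clip px',proj(it,[D[0]+75*np.cos(a),D[1]+75*np.sin(a),110])[0].round(1))
p=proj(it,[520.3,174,108])[0]; print('spot px',p.round(1)); u,v=p.round().astype(int); print(b[v-3:v+4,u-4:u+5].min(2))
gg=t.min(2); m=np.zeros_like(gg); m[190:215,238:262]=(gg[190:215,238:262]>150)*255; c=max(cv2.findContours(m,0,2)[0],key=cv2.contourArea); e=cv2.fitEllipse(cv2.convexHull(c)); print('dial top',onz(it,e[0],116))
```

```text
36.1333 [ 430.2034436  -337.65131965  192.8417157 ] 1.0674307722447458 0.6979825201389181
[308 138  19  19 260] top [ 451.25319076 -300.91233464  102.        ]
clip px [277.  192.7]
clip px [291.6 216.6]
clip px [315.9 201.7]
clip px [301.1 178.2]
spot px [269. 199.]
[[116 112 121 197 200 198 198 195 135]
 [114 113 136 199 200 198 198 198 169]
 [115 115 139 198 201 198 199 200 199]
 [131 127 154 200 200 198 198 198 200]
 [118 101 135 198 200 199 198 198 198]
 [114 110 120 197 202 199 199 199 199]
 [116 114 120 198 202 199 198 198 198]]
dial top [515.52707595 244.30019524 116.        ]
```

```bash
python3 -c "
from workcell import ctrl
print(ctrl.finish_job())"
```

```text
the job is handed in; nothing more can be done
None
```

The job is handed in, with no verdict returned: gauge swung in to its stop, disc left within about 0.05 rad of the high spot, marker held on the edge for 1.4 s (the paint mark was not visible in the images), and the marker back in its hole at about 36 s.

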